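Set the confectionery bars to equal 30 mm channels

TASK

Set up the slab for pouring caramel: fetch the 30 mm gauge block (the middle width of the three under the wire rack) and step it along the row from the fixed side rail, standing it in each gap and sliding the next steel bar square up against it, so that all three channels end parallel and 30 mm wide. Then stand the block back in its own place under the rack, pointing the way it did, without knocking the rack or shifting anything else.

Things in the scene. Friction and masses are not known exactly. Their poses are not given: they have to be found in the camera images.
- slab: Fixed pale marble slab, 200 x 380 mm, top face 20 mm above the worktop. Origin: centre of its underside on the worktop; x away from the robot (along the bars), y to the left along the row, z up. A fixed steel side rail, 20 wide and 15 high, 200 long, runs along its left edge (y 170 to 190 mm); its face towards the row is at y = 170 mm. 
- bar_1: Loose square-edged stainless steel bar, 160 long x 20 wide x 15 mm high, about 0.4 kg, lying on the slab, roughly along slab x (up to 5 degrees askew): the one nearest the rail. Origin: centre of its underside; x along it, y across, z up. It slides when pushed. Its gap to the rail starts at 48 to 62 mm.
- bar_2: The same sort of bar, second from the rail; starts with 55 to 75 mm between it and bar_1. Same origin and axes.
- bar_3: The same sort of bar, third from the rail; starts with 55 to 75 mm between it and bar_2. Same origin and axes.
- gauge_20: Loose plain beech gauge block, 90 long x 20 wide x 55 mm high, side by side under the wire rack, long axis pointing in under it, in an order that changes. Origin: centre of its underside; x along its 90 mm length, y across its width, z up. Not used; leave it be.
- gauge_30: Loose plain beech gauge block, 90 long x 30 wide x 55 mm high, about 0.11 kg, side by side under the wire rack, long axis pointing in under it, in an order that changes. Origin: centre of its underside; x along its 90 mm length, y across its width, z up. The one to use: 30 mm is the wanted gap.
- gauge_40: Loose plain beech gauge block, 90 long x 40 wide x 55 mm high, side by side under the wire rack, long axis pointing in under it, in an order that changes. Origin: centre of its underside; x along its 90 mm length, y across its width, z up. Not used; leave it be.
- rack: Fixed steel wire shelf; deck x -37 to 86 mm, y +-190 mm, underside 168 mm above the worktop, open in front and behind, wire legs at y = +-190; jars on its ends (to 255). Origin: on the worktop; x points in under it, away from the robot; y left; z up. The blocks stand at x 0, y about -85, 0, 85 (near ends 8 mm proud of the deck): only a tool slanting in from the robot's side gets at them.
- syrup_jar: Loose amber jar, 52 mm across, 130 mm tall, standing between slab, rack and robot. Origin: centre of its underside. Leave it be.
- bowl: Loose yellow bowl, 130 mm across, 60 mm tall, beyond the slab. Origin: centre of its underside. Leave it be.
Not all that is in view belongs to the job. What is shaped like the gauge_30 but yellow is not meant.

How it is judged:
By the outcome, as a careful person would: the job done as asked, in the order asked, and still so for the second after the job is handed in, with the robot touching nothing.
It also fails if it takes over 72 s, if anything falls off the work surface, if the arm or the gripper's body presses on something with over 40 N, if the wrist force passes 120 N, or if a joint passes its speed limit or range.

ROBOT

A 6-joint arm with a two-finger parallel gripper is mounted at the origin on the work surface. World frame = base frame: x ahead of the robot, y to its left, z up, the work surface at z = 0. Lengths are in mm, angles in rad, forces in N, time in s.
With the tool pointing down it reaches from about 250 to 800 mm from the base axis. Payload 3.9 kg.
Tool frame: the origin (TCP) lies where the fingers leave the gripper's body, on its centre line; the fingertips stand manip.finger_overhang ahead of it and the grasp point (between the pads) lies 54 mm ahead of it (manip.finger_overhang is the distance from the TCP to the fingertips, in mm); z points along the fingers, y is the line along which they close (so a half turn about z gives the same grasp; the last joint's range is limited). The gripper opens to 85 mm and grips with 20 to 120 N. Pads are 22 mm wide; open, the fingers measure 114 mm over their backs; the gripper's body (76 mm by 85 mm) begins 54 mm behind the grasp point. The pads swing forward as they close: fully open they stand 13 mm farther back than shut.
Start: joints at [1.297, 0.26, -0.138, 1.173, 0, 1.571], TCP at [141.951, 505.436, 303.904] pointing down, gripper open.
Joint ranges: [-2.78, 2.78], [-0.83, 1.72], [-1.28, 1.37], [-1.9, 2.12], [-1.57, 1.48], [-3.14, 3.14]. Speed limits (rad/s): [2.57, 2.57, 3.14, 3.14, 3.14, 3.14].

INTERFACE

Orientations are given as a rotation vector (axis times angle).
In Python, from plant import manip gives the robot as it stands.
- The arm moves only by the shell command python3 -m pendant 'ROWS' [FORCE]. ROWS is JSON, a list of rows, each a list of 7 numbers: the shift along the tool's x, y, z each as a share of 2.5 cm, from -1 to 1, then the turn, a rotation vector about the tool's x, y, z each as a share of 4 degrees, from -1 to 1, then the closure, from -1 (fully open) to 1 (shut). A call has 1 to 20 rows; each row shifts and turns the commanded pose from where the row before left it, along the tool's axes as they then stand; what a row does not reach is not made up. A row lasts 1/12 s, in which the tool goes at most 41.7 mm and 7.16 degrees, less where a joint would pass 70% of its speed; a pose out of reach is approached as far as the arm can. A call with a number of a shift or a turn outside -1 to 1 is refused whole. A call with a gripper value outside its range is refused whole. The fingers move at their own pace and stop on an object; FORCE is the grip in N (left out, the last holds). Time passes only in rows, so rows that do not move let the fingers close. It gives the time, the measured TCP pose, the force, the opening and the grip force at its end, in the units of the state.
- manip.state(): the state, without advancing time (a new reading comes with each control period).
- manip.read_camera(name): name is "scene" or "top" or "wrist"; returns the picture (420x560x3 uint8, red, green, blue); there is no depth.
- manip.camera_info(name): a dict with "fovy" (degrees; the focal length in pixels is half the picture's height over the tangent of half this angle, whatever the lens; pixels are square), "cx", "cy" (the principal point, pixels), "R" (3x3) and "t" (3): a world point X has camera coordinates R X + t. Camera axes: x right, y down, z forward; pixel columns grow to the right and rows downward; lengths in mm; the calibration is good to about 2 mm. A picture is of the moment at which its call begins: read the wrist's pose just before it. camera_info takes no time and is no camera call; for the wrist camera it gives the pose at the moment of the call.
- manip.sign_off(): hands the job in; it is judged then, once.
The state is a dict: "t": time; "qpos": joint angles; "qvel": joint speeds; "effort": joint torques, N m; "ee_pos": TCP position; "tool_rot": TCP orientation; "ft_force": force on the tool from outside, world axes, zero at the start; "torque": the same for the moment, N m; "grip_width": finger opening in mm; "gripper_force": force on a finger pad.
Only numpy, scipy, OpenCV 4.12 (cv2) and the standard library are available. Lean on these libraries where they do the work, as an engineer would, in place of code of your own. Each camera call takes 0.05 s, during which the arm holds its last target. There are 200 camera calls.

## Working session

There is one attempt and no reset: what is moved stays moved. The work goes in short steps, Python scripts to look and compute and a shell command to move; the robot and the scene stay as the last step left them, time stands still between calls to the robot, and variables do not carry over. Pictures are saved under pics/ and viewed, at most 10 in all, crops included, and the job is handed in when it is done.

```bash
mkdir -p pics; ls
python3 - <<'E'
from plant import manip
import cv2,numpy as np
print(manip.state(), manip.finger_overhang)
for n in ("scene","top"):
    i=manip.camera_info(n); print(n,i)
    cv2.imwrite(f"pics/{n}0.png",manip.read_camera(n)[:,:,::-1])
E
```

```text
pics
{'t': 0.0, 'qpos': array([ 1.29698906e+00,  2.60717221e-01, -1.39364912e-01,  1.17264803e+00,
       -8.61841757e-05,  1.57075831e+00]), 'qvel': array([-7.77758768e-04, -8.10348910e-05,  2.26487196e-04,  4.75747410e-05,
        5.31807657e-04,  1.14606818e-03]), 'effort': array([ 8.32426831e-04, -4.05675316e+01,  2.53925478e+01,  1.88504322e-02,
        2.57909312e-05,  4.84232046e-06]), 'ee_pos': array([141.84087002, 504.94195546, 303.04888632]), 'tool_rot': array([-4.28669329e-01, -3.11202760e+00,  3.02753485e-03]), 'ft_force': array([-0.16634264,  0.32818973,  0.66378653]), 'torque': array([ 0.02166524, -0.03041883,  0.06892277]), 'gripper_force': 0.0, 'grip_width': 85.01190152935663} 72.6
scene {'fovy': 43.17530997304707, 'cx': 276.4107272536072, 'cy': 210.00393299742987, 'R': array([[ 0.78492781,  0.61928957, -0.01920325],
       [ 0.34023505, -0.45672422, -0.82197512],
       [-0.51781121,  0.63865751, -0.56919956]]), 't': array([-393.43323695, -205.8932676 , 1679.65676873])}
top {'fovy': 48.07646462559817, 'cx': 277.4230726397041, 'cy': 209.91900799885738, 'R': array([[ 0.08246883, -0.99659282, -0.00128417],
       [-0.97656974, -0.08055476, -0.19955571],
       [ 0.19877234,  0.0177112 , -0.97988564]]), 't': array([-125.14377432,  538.19861568, 1057.93730891])}
```

View pics/scene0.png

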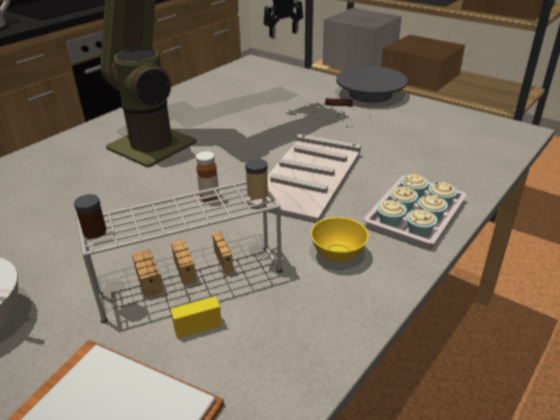

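View pics/top0.png

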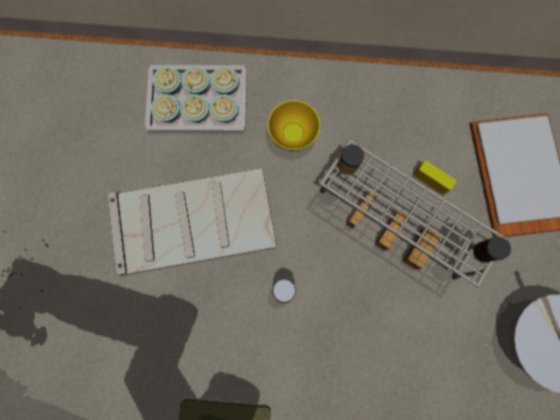

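The scene view shows the three beech blocks under the rack, and the top view puts them at (362,209) narrow, (393,230) middle and (424,248) wide. The yellow decoy is at (437,176). The bars are at (147,228), (185,225) and (220,215), the rail at (118,232) and the jar at (284,290). The middle-width block at (393,230) fits gauge_30. I'll confirm it in a crop and measure.

```bash
cat > h.py <<'E'
from plant import manip
import cv2,numpy as np
from scipy.spatial.transform import Rotation as Rn
def cam(n):
    i=manip.camera_info(n); return i
def ray(i,uv,z):
    f=210/np.tan(np.radians(i["fovy"]/2)); R=np.array(i["R"]);t=np.array(i["t"])
    uv=np.atleast_2d(uv).astype(float)
    d=np.c_[(uv[:,0]-i["cx"])/f,(uv[:,1]-i["cy"])/f,np.ones(len(uv))]@R
    c=-R.T@t
    return (c+d*((z-c[2])/d[:,2])[:,None])[:,:2]
def proj(i,X):
    f=210/np.tan(np.radians(i["fovy"]/2)); p=np.atleast_2d(X)@np.array(i["R"]).T+i["t"]
    return np.c_[f*p[:,0]/p[:,2]+i["cx"],f*p[:,1]/p[:,2]+i["cy"]]
def rects(i,mask,z,amin=80):
    "min-area rectangles of mask blobs in world mm at height z: centre, long, short, angle(deg, long axis)"
    out=[]
    for c in cv2.findContours(mask.astype(np.uint8),cv2.RETR_EXTERNAL,cv2.CHAIN_APPROX_NONE)[0]:
        if cv2.contourArea(c)<amin: continue
        w=ray(i,c[:,0],z).astype(np.float32)
        b=cv2.boxPoints(cv2.minAreaRect(w)); e=[b[1]-b[0],b[2]-b[1]]
        e.sort(key=lambda v:-np.hypot(*v)); L=e[0] if e[0][0]>0 else -e[0]
        out.append((w if 0 else b.mean(0),np.hypot(*e[0]),np.hypot(*e[1]),np.degrees(np.arctan2(L[1],L[0])),c[:,0].mean(0)))
    return out
E
python3 - <<'E'
from h import *
im=cv2.imread("pics/top0.png");i=cam("top");hsv=cv2.cvtColor(im,cv2.COLOR_BGR2HSV)
cv2.imwrite("pics/crops.png",np.hstack([cv2.resize(im[150:290,315:475],None,fx=2.5,fy=2.5,interpolation=cv2.INTER_CUBIC),cv2.resize(im[160:300,100:260],None,fx=2.5,fy=2.5,interpolation=cv2.INTER_CUBIC)[:350]]))
for r in rects(i,(hsv[...,0]>8)&(hsv[...,0]<22)&(hsv[...,1]>110)&(hsv[...,2]>80),55,40): print("or",np.round(np.r_[r[0],r[1:4],r[4]],1))
print("slab hsv",hsv[200,240],hsv[220,220],hsv[225,147],hsv[300,200])
for n,uv,z in(("slabcorners",[(111,191),(264,171),(273,235),(121,272)],20),("jar",[(284,290)],130),("rack",[(322,186),(349,144),(504,240),(480,282)],170)): print(n,ray(i,uv,z).round())
E
```

```text
or [ 461.3 -413.7   39.3   34.3   61.8  418.   257.5]
or [ 492.2 -433.    33.8   15.3   59.8  426.5  245. ]
or [ 514.5 -444.5   33.5   16.6   62.4  432.   236. ]
or [ 500.2 -341.9   37.2   29.7  -29.9  387.7  238.4]
or [ 534.2 -358.4   23.5   14.5   56.4  395.1  224.7]
or [ 556.5 -370.5   22.6   15.6   56.2  400.7  215.8]
or [ 544.3 -265.    35.6   19.4  -29.9  355.6  217. ]
or [ 683.2 -655.4  288.2  186.5   11.2  504.9  172.3]
or [ 952.7  -44.3 1421.8   14.5  -90.   279.7   52.5]
slab hsv [ 25  19 165] [ 22  24 161] [ 19  26 156] [ 24  30 120]
slabcorners [[567. 332.]
 [649. -39.]
 [491. -74.]
 [373. 278.]]
jar [[ 359. -110.]]
rack [[ 583. -173.]
 [ 682. -225.]
 [ 498. -558.]
 [ 407. -508.]]
```

View pics/crops.png

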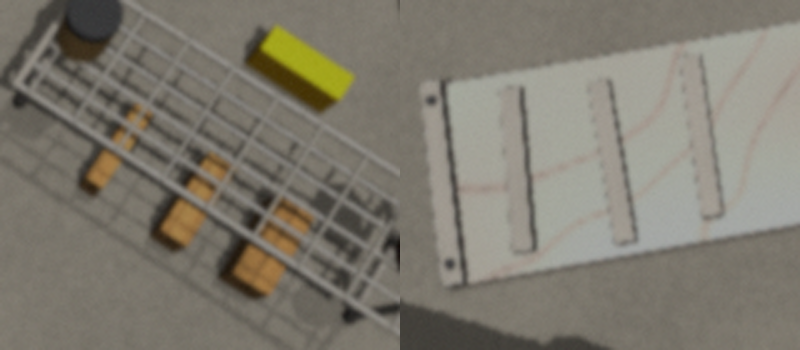

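The crop confirms it. The blocks are narrow, middle (192,205 in the crop) and wide, so the middle-width gauge_30 is the central one. The yellow block lies behind the rack. The right half shows the three skewed bars with the rail at the left.

```bash
cat >> h.py <<'E'
def down(head,tilt=0):
    "tool R: y at heading head(deg), horizontal; z down, tilted by tilt deg towards heading head-90"
    a=np.radians(head); y=np.array([np.cos(a),np.sin(a),0]); f=np.array([np.sin(a),-np.cos(a),0]); t=np.radians(tilt)
    z=f*np.sin(t)+np.array([0,0,-np.cos(t)]); return np.c_[np.cross(y,z),y,z]
def plan(p1,R1,N,p0=None,R0=None):
    s=manip.state()
    p0=s["ee_pos"] if p0 is None else p0; R0=Rn.from_rotvec(s["tool_rot"]).as_matrix() if R0 is None else R0
    w=Rn.from_matrix(R0.T@R1).as_rotvec()/N; r=Rn.from_rotvec(w).as_matrix()
    S=sum(np.linalg.matrix_power(r,k) for k in range(N))
    v=np.linalg.solve(S,R0.T@(np.array(p1,float)-p0))
    print(N,"x",np.round(np.r_[v/25,np.degrees(w)/4],3).tolist())
def st():
    s=manip.state(); R=Rn.from_rotvec(s["tool_rot"]).as_matrix()
    print("t%.2f"%s["t"],"tcp",s["ee_pos"].round(1),"yhead%.2f"%np.degrees(np.arctan2(R[1,1],R[0,1])),"z",R[:,2].round(3),"F",s["ft_force"].round(1),"w%.1f g%.0f"%(s["grip_width"],s["gripper_force"]),"q",s["qpos"].round(2))
E
python3 - <<'E'
from h import *
i=cam("top");im=cv2.imread("pics/top0.png")
for e in ([(145.2,194.8),(149.6,260)],[(180,192),(190,257.2)],[(217.2,182),(224.8,246.8)]):
    w=ray(i,e,35);d=w[0]-w[1];print("bar",w.mean(0).round(1),np.hypot(*d).round(),np.degrees(np.arctan2(d[1],d[0])).round(1))
hsv=cv2.cvtColor(im,cv2.COLOR_BGR2HSV)
m=((hsv[...,2]>135)&(hsv[...,1]<45)).astype(np.uint8);m[:,:100]=0;m[:,290:]=0;m[:160]=0;m[280:]=0
m=cv2.morphologyEx(m,cv2.MORPH_CLOSE,np.ones((9,9)))
for r in rects(i,m,20,3000):print("slab",np.round(np.r_[r[0],r[1:4],r[4]],1))
st()
plan([450,130,380],down(13.5),20)
E
```

```text
bar [483.7 225.9] 159.0 11.7
bar [497.8 137.3] 161.0 15.5
bar [529.6  54.2] 160.0 12.6
slab [513.9 129.2 385.3 203.5 -75.1 189.9 220.8]
t0.10 tcp [141.8 505.  303.1] yhead74.31 z [-0.001 -0.002 -1.   ] F [-0.4 -0.   0.2] w85.3 g0 q [ 1.3   0.26 -0.14  1.17  0.    1.57]
20 x [-1.012, -0.107, -0.153, -0.001, 0.001, 0.76]
```

```bash
python3 -m pendant '[[-1,-0.1,-0.15,0,0,0.76,-1],[-1,-0.1,-0.15,0,0,0.76,-1],[-1,-0.1,-0.15,0,0,0.76,-1],[-1,-0.1,-0.15,0,0,0.76,-1],[-1,-0.1,-0.15,0,0,0.76,-1],[-1,-0.1,-0.15,0,0,0.76,-1],[-1,-0.1,-0.15,0,0,0.76,-1],[-1,-0.1,-0.15,0,0,0.76,-1],[-1,-0.1,-0.15,0,0,0.76,-1],[-1,-0.1,-0.15,0,0,0.76,-1],[-1,-0.1,-0.15,0,0,0.76,-1],[-1,-0.1,-0.15,0,0,0.76,-1],[-1,-0.1,-0.15,0,0,0.76,-1],[-1,-0.1,-0.15,0,0,0.76,-1],[-1,-0.1,-0.15,0,0,0.76,-1],[-1,-0.1,-0.15,0,0,0.76,-1],[-1,-0.1,-0.15,0,0,0.76,-1],[-1,-0.1,-0.15,0,0,0.76,-1],[-1,-0.1,-0.15,0,0,0.76,-1],[0,0,0,0,0,0,-1]]'
python3 - <<'E'
from h import *
st()
i=cam("wrist");c=-np.array(i["R"]).T@i["t"];print("cam",c.round(),i["fovy"],np.array(i["R"])[2].round(2), np.array(i["R"])[0].round(2))
np.save("w1.npy",np.array([i["fovy"],i["cx"],i["cy"],*np.ravel(i["R"]),*i["t"]]))
cv2.imwrite("pics/w1.png",manip.read_camera("wrist")[:,:,::-1])
E
```

```text
t: 1.77
ee_pos: [444.2, 158.3, 375.5]
tool_rot: [1.885, 2.511, -0.002]
ft_force: [-0.6, -0.4, -0.1]
grip_width: 85.1
gripper_force: 0.0
t1.77 tcp [444.2 158.3 375.5] yhead16.22 z [ 0.001 -0.002 -1.   ] F [-0.6 -0.4 -0.1] w85.1 g0 q [ 0.34  0.15 -0.1   1.32 -0.    1.63]
cam [426. 223. 446.] 60.617398976188895 [ 0.07 -0.25 -0.96] [ 0.96  0.28 -0.  ]
```

View pics/w1.png

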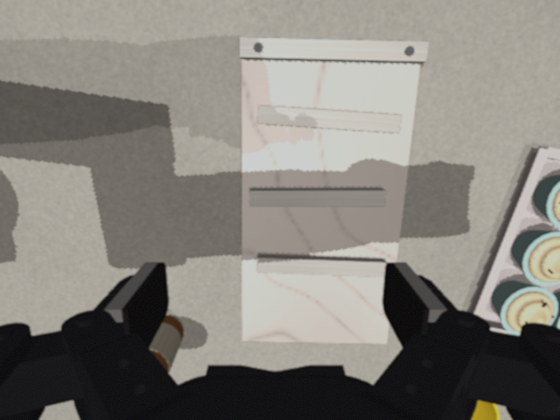

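The wrist view shows the rail at rows 40–60, bar 1 at about (330,119), bar 2 at (317,197) and bar 3 at (320,264). The slab's side edges run from (242,62) to (242,342) and from (419,63) to (387,343).

Run:
```python
from h import *
a=np.load("w1.npy");i=dict(fovy=a[0],cx=a[1],cy=a[2],R=a[3:12].reshape(3,3),t=a[12:])
g=cv2.cvtColor(cv2.imread("pics/w1.png"),cv2.COLOR_BGR2GRAY).astype(float);g=cv2.GaussianBlur(g,(0,0),1.2)
gy=np.gradient(g,axis=0);gx=np.gradient(g,axis=1)
def hedge(u0,u1,v0,v1,z,n,sgn):  # horizontal-ish edge near line (u0,v0)-(u1,v1)
    P=[]
    for u in range(u0,u1,3):
        v=v0+(v1-v0)*(u-u0)/(u1-u0); r=np.arange(int(v)-5,int(v)+6); P.append((u,r[np.argmax(sgn*gy[r,u])]))
    fit(P,z,n)
def vedge(v0,v1,u0,u1,z,n,sgn):
    P=[]
    for v in range(v0,v1,3):
        u=u0+(u1-u0)*(v-v0)/(v1-v0); r=np.arange(int(u)-5,int(u)+6); P.append((r[np.argmax(sgn*gx[v,r])],v))
    fit(P,z,n)
def fit(P,z,n):
    w=ray(i,P,z).astype(np.float32); l=cv2.fitLine(w,cv2.DIST_HUBER,0,.01,.01).ravel()
    d=l[:2]*np.sign(l[0]); print(n,"head%.2f"%np.degrees(np.arctan2(d[1],d[0])),"pt",l[2:].round(1), "ends",w[0].round(),w[-1].round(),"res%.1f"%np.median(abs((w-l[2:])@[-d[1],d[0]])))
hedge(246,422,62,63,20,"rail foot(20)",1)
hedge(246,422,39,42,35,"rail back top(35)",1)
hedge(262,398,106,114,35,"bar1 far",-1);hedge(262,398,106,114,35,"bar1 far+",1)
hedge(262,398,123,132,35,"bar1 near",-1);hedge(262,398,123,132,35,"bar1 near+",1)
hedge(254,382,188,190,35,"bar2 far",1);hedge(254,382,206,207,35,"bar2 near",1);hedge(254,382,206,207,35,"bar2 near-",-1)
hedge(262,380,272,274,35,"bar3 near",-1);hedge(262,380,256,260,35,"bar3 far+",1)
hedge(246,384,343,343,20,"slab right edge",-1)
vedge(70,335,242,242,20,"slab near edge",1);vedge(70,335,419,387,20,"slab far edge",-1)
```

```text
rail foot(20) head15.00 pt [478.7 290.8] ends [380. 264.] [566. 314.] res0.2
rail back top(35) head15.11 pt [464.4 308. ] ends [376. 285.] [553. 332.] res0.2
bar1 far head12.56 pt [485.2 241.7] ends [410. 224.] [556. 257.] res0.3
bar1 far+ head12.48 pt [486.1 238.1] ends [411. 221.] [558. 254.] res0.3
bar1 near head12.16 pt [490.6 222.9] ends [415. 208.] [563. 240.] res0.4
bar1 near+ head12.21 pt [490.6 219. ] ends [416. 204.] [565. 236.] res0.3
bar2 far head16.89 pt [491.8 146.6] ends [428. 127.] [570. 169.] res0.2
bar2 near head16.24 pt [495.9 127. ] ends [433. 109.] [576. 151.] res0.0
bar2 near- head15.16 pt [478.3 127.4] ends [431. 115.] [575. 154.] res0.3
bar3 near head15.44 pt [536.9  57.9] ends [464.  34.] [604.  74.] res0.3
bar3 far+ head14.70 pt [516.2  63. ] ends [460.  49.] [600.  84.] res0.4
slab right edge head14.97 pt [563.5 -57.1] ends [473. -80.] [651. -33.] res0.5
slab near edge head-75.21 pt [418.6  99. ] ends [378. 253.] [465. -73.] res0.3
slab far edge head-75.31 pt [600.8 184. ] ends [568. 308.] [654. -17.] res0.6
```

Run:
```python
from h import *
plan([375,-265,230],down(62,40),20)
```

```text
20 x [-0.493, -0.674, 0.449, -0.199, -0.473, -0.547]
```

```bash
python3 -m pendant '[[-0.5,-0.67,0.45,-0.2,-0.47,-0.55,-0.3],[-0.5,-0.67,0.45,-0.2,-0.47,-0.55,-0.3],[-0.5,-0.67,0.45,-0.2,-0.47,-0.55,-0.3],[-0.5,-0.67,0.45,-0.2,-0.47,-0.55,-0.3],[-0.5,-0.67,0.45,-0.2,-0.47,-0.55,-0.3],[-0.5,-0.67,0.45,-0.2,-0.47,-0.55,-0.3],[-0.5,-0.67,0.45,-0.2,-0.47,-0.55,-0.3],[-0.5,-0.67,0.45,-0.2,-0.47,-0.55,-0.3],[-0.5,-0.67,0.45,-0.2,-0.47,-0.55,-0.3],[-0.5,-0.67,0.45,-0.2,-0.47,-0.55,-0.3],[-0.5,-0.67,0.45,-0.2,-0.47,-0.55,-0.3],[-0.5,-0.67,0.45,-0.2,-0.47,-0.55,-0.3],[-0.5,-0.67,0.45,-0.2,-0.47,-0.55,-0.3],[-0.5,-0.67,0.45,-0.2,-0.47,-0.55,-0.3],[-0.5,-0.67,0.45,-0.2,-0.47,-0.55,-0.3],[-0.5,-0.67,0.45,-0.2,-0.47,-0.55,-0.3],[-0.5,-0.67,0.45,-0.2,-0.47,-0.55,-0.3],[-0.5,-0.67,0.45,-0.2,-0.47,-0.55,-0.3],[-0.5,-0.67,0.45,-0.2,-0.47,-0.55,-0.3],[-0.5,-0.67,0.45,-0.2,-0.47,-0.55,-0.3]]' 
python3 -m pendant '[[0,0,0,0,0,0,-0.3]]' >/dev/null
python3 - <<'E'
from h import *
st()
i=cam("wrist");c=-np.array(i["R"]).T@i["t"];print("cam",c.round())
np.save("w2.npy",np.array([i["fovy"],i["cx"],i["cy"],*np.ravel(i["R"]),*i["t"]]))
cv2.imwrite("pics/w2.png",manip.read_camera("wrist")[:,:,::-1])
E
```

```text
t: 3.48
ee_pos: [380.7, -264.7, 229.5]
tool_rot: [0.581, 2.388, -0.209]
ft_force: [1.7, 0.2, -0.5]
grip_width: 55.2
gripper_force: 0.0
t3.57 tcp [ 381.5 -267.4  230.1] yhead62.38 z [ 0.569 -0.298 -0.767] F [ 0.9  0.5 -0.4] w55.3 g0 q [-0.68 -0.09 -1.01 -0.03  0.13 -0.15]
cam [ 297. -222.  242.]
```

View pics/w2.png

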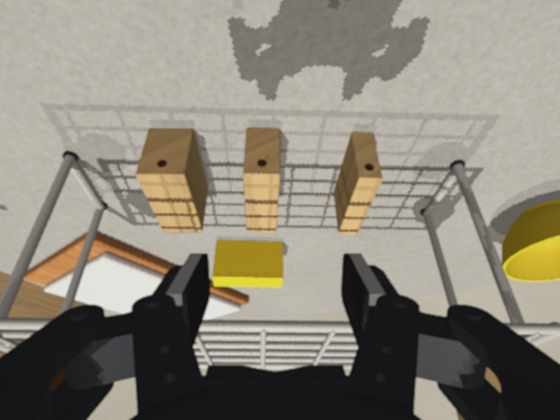

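The view is upside down, with the near side at the top. gauge_30 is the middle block, with its near face at columns 246–281, rows 129–168, and its top face running to row 231. The 40 mm block is at (172,180) and the 20 mm block at (358,180).

Run:
```python
from h import *
a=np.load("w2.npy");i=dict(fovy=a[0],cx=a[1],cy=a[2],R=a[3:12].reshape(3,3),t=a[12:])
im=cv2.imread("pics/w2.png")
print("bottom near",ray(i,[(247,129),(281,129)],0).round(1).tolist())
T=ray(i,[(245,170),(281,170),(278,231),(247,231)],55);print("top",T.round(1).tolist())
print("mark lines L",[np.degrees(np.arctan2(*(T[k]-T[j])[::-1])).round(1) for j,k in((0,3),(1,2))], "shadow/legs",ray(i,[(70,156),(458,166)],168).round())
cv2.imwrite("pics/w2c.png",cv2.resize(im[110:240,130:390],None,fx=3,fy=3,interpolation=cv2.INTER_CUBIC))
```

```text
bottom near [[483.3, -347.9], [497.4, -320.9]]
top [[477.0, -343.0], [490.1, -317.9], [571.7, -362.4], [557.3, -390.0]]
mark lines L [np.float64(-30.3), np.float64(-28.7)] shadow/legs [[ 338. -312.]
 [ 397. -211.]]
```

View pics/w2c.png

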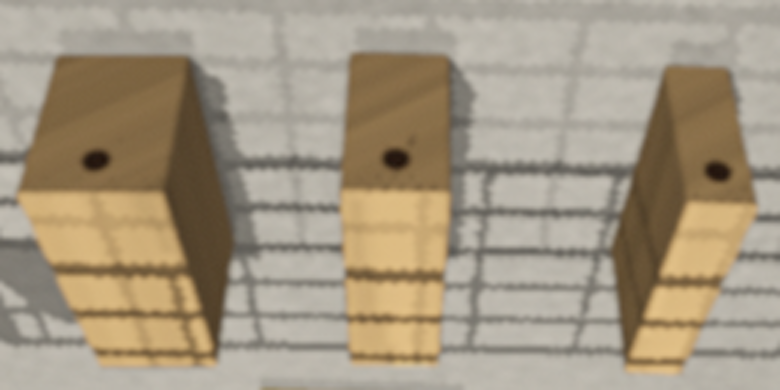

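Run:
```python
from h import *
R=down(60.7,40)
plan([396.7,-282,87],R,8)
plan([475.2,-326,86.4],R,6,np.array([396.7,-282,87]),R)
```

```text
8 x [0.373, -0.035, 0.616, 0.036, -0.008, 0.038]
6 x [-0.457, 0.0, 0.389, 0.0, 0.0, 0.0]
```

```bash
python3 -m pendant '[[0.37,-0.035,0.62,0.036,0,0.038,-0.3],[0.37,-0.035,0.62,0.036,0,0.038,-0.3],[0.37,-0.035,0.62,0.036,0,0.038,-0.3],[0.37,-0.035,0.62,0.036,0,0.038,-0.3],[0.37,-0.035,0.62,0.036,0,0.038,-0.3],[0.37,-0.035,0.62,0.036,0,0.038,-0.3],[0.37,-0.035,0.62,0.036,0,0.038,-0.3],[0.37,-0.035,0.62,0.036,0,0.038,-0.3],[0,0,0,0,0,0,-0.3],[0,0,0,0,0,0,-0.3]]' >/dev/null
python3 - <<'E'
from h import *
st();plan([475.2,-326,86.4],down(60.7,40),6)
i=cam("wrist");cv2.imwrite("pics/w3.png",manip.read_camera("wrist")[:,:,::-1])
# expected pixel of block's near-end corners
f=np.array([.872,-.489]);l=np.array([.489,.872]);N=np.array([488,-333])
print(proj(i,[[*(N+15*l),0],[*(N-15*l),0],[*(N+15*l),55],[*(N-15*l),55]]).round())
E
```

```text
t4.45 tcp [ 397.2 -279.8   86.2] yhead60.93 z [ 0.557 -0.309 -0.771] F [-0.3  0.7  0.2] w55.9 g0 q [-0.66  0.33 -1.22 -0.66  0.1  -0.12]
6 x [-0.466, -0.016, 0.385, 0.007, -0.018, 0.007]
[[294. 266.]
 [245. 266.]
 [297. 361.]
 [240. 361.]]
```

View pics/w3.png

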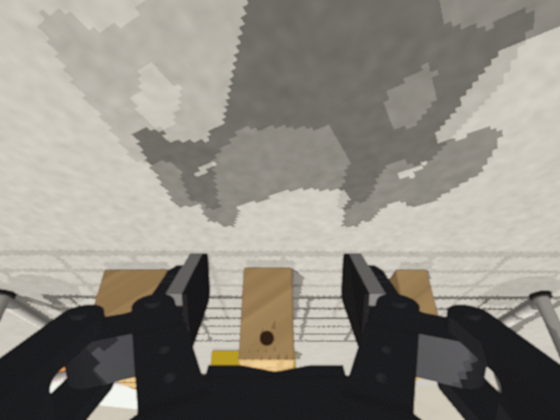

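The block's near face is at columns 244–293, as predicted and between the fingers. Going in.

```bash
python3 -m pendant '[[-0.46,-0.015,0.385,0,0,0,-0.3],[-0.46,-0.015,0.385,0,0,0,-0.3],[-0.46,-0.015,0.385,0,0,0,-0.3],[-0.46,-0.015,0.385,0,0,0,-0.3],[-0.46,-0.015,0.385,0,0,0,-0.3],[-0.46,-0.015,0.385,0,0,0,-0.3],[0,0,0,0,0,0,-0.3],[0,0,0,0,0,0,0.2],[0,0,0,0,0,0,0.6],[0,0,0,0,0,0,0.6],[0,0,0,0,0,0,0.6],[0,0,0,0,0,0,0.6]]' 40
python3 - <<'E'
from h import *
st();s=manip.state();p=s["ee_pos"];R=Rn.from_rotvec(s["tool_rot"]).as_matrix()
np.save("grasp.npy",np.r_[p,s["tool_rot"]])
plan(p+[0,0,15],R,2);plan(p+[-105,59,15],R,8,p+[0,0,15],R)
E
```

```text
t: 5.5
ee_pos: [474.0, -326.7, 87.9]
tool_rot: [0.62, 2.38, -0.225]
ft_force: [-3.5, 3.1, 8.2]
grip_width: 29.5
gripper_force: 44.7
t5.50 tcp [ 474.  -326.7   87.9] yhead60.81 z [ 0.559 -0.313 -0.768] F [-3.5  3.1  8.2] w29.5 g45 q [-0.64  0.39 -1.01 -0.53  0.08 -0.1 ]
2 x [-0.192, -0.0, -0.23, 0.0, 0.0, 0.0]
8 x [0.463, 0.001, -0.386, 0.0, 0.0, 0.0]
```

```bash
python3 -m pendant '[[-0.19,0,-0.23,0,0,0,0.6],[-0.19,0,-0.23,0,0,0,0.6],[0.46,0,-0.39,0,0,0,0.6],[0.46,0,-0.39,0,0,0,0.6],[0.46,0,-0.39,0,0,0,0.6],[0.46,0,-0.39,0,0,0,0.6],[0.46,0,-0.39,0,0,0,0.6],[0.46,0,-0.39,0,0,0,0.6],[0.46,0,-0.39,0,0,0,0.6],[0.46,0,-0.39,0,0,0,0.6],[-0.64,0,-0.77,0,0,0,0.6],[-0.64,0,-0.77,0,0,0,0.6],[-0.64,0,-0.77,0,0,0,0.6],[-0.64,0,-0.77,0,0,0,0.6],[-0.64,0,-0.77,0,0,0,0.6],[-0.64,0,-0.77,0,0,0,0.6],[0,0,0,0,0,0,0.6]]'
python3 - <<'E'
from h import *
st();plan([409.6,255.6,200],down(104.95,39.8),20)
plan([409.6,255.6,200],down(104.95,39.8),23)
E
```

```text
t: 6.92
ee_pos: [370.7, -269.4, 258.8]
tool_rot: [0.617, 2.372, -0.229]
ft_force: [0.7, -1.5, -0.0]
grip_width: 29.6
gripper_force: 43.6
t6.92 tcp [ 370.7 -269.4  258.8] yhead60.80 z [ 0.564 -0.317 -0.762] F [ 0.7 -1.5 -0. ] w29.6 g44 q [-0.69 -0.16 -0.97  0.06  0.12 -0.14]
20 x [0.132, 1.077, 0.04, -0.356, 0.006, -0.421]
23 x [0.113, 0.937, 0.037, -0.31, 0.005, -0.366]
```

```bash
python3 -m pendant '[[0.11,0.94,0,-0.31,0,-0.37,0.6],[0.11,0.94,0,-0.31,0,-0.37,0.6],[0.11,0.94,0,-0.31,0,-0.37,0.6],[0.11,0.94,0,-0.31,0,-0.37,0.6],[0.11,0.94,0,-0.31,0,-0.37,0.6],[0.11,0.94,0.04,-0.31,0,-0.37,0.6],[0.11,0.94,0.04,-0.31,0,-0.37,0.6],[0.11,0.94,0.04,-0.31,0,-0.37,0.6],[0.11,0.94,0.04,-0.31,0,-0.37,0.6],[0.11,0.94,0.04,-0.31,0,-0.37,0.6],[0.11,0.94,0.04,-0.31,0,-0.37,0.6],[0.11,0.94,0.04,-0.31,0,-0.37,0.6],[0.11,0.94,0.04,-0.31,0,-0.37,0.6],[0.11,0.94,0.04,-0.31,0,-0.37,0.6],[0.11,0.94,0.04,-0.31,0,-0.37,0.6],[0.11,0.94,0.04,-0.31,0,-0.37,0.6],[0.11,0.94,0.04,-0.31,0,-0.37,0.6],[0.11,0.94,0.04,-0.31,0,-0.37,0.6],[0.11,0.94,0.04,-0.31,0,-0.37,0.6],[0.11,0.94,0.04,-0.31,0,-0.37,0.6]]' >/dev/null
python3 -m pendant '[[0.11,0.94,0.04,-0.31,0,-0.37,0.6],[0.11,0.94,0.04,-0.31,0,-0.37,0.6],[0.11,0.94,0.04,-0.31,0,-0.37,0.6],[0,0,0,0,0,0,0.6]]' >/dev/null
python3 - <<'E'
from h import *
st();plan([409.6,255.6,125],down(104.95,39.8),5)
E
```

```text
t8.92 tcp [404.8 261.5 197.3] yhead105.53 z [ 0.614  0.172 -0.77 ] F [ 0.2  0.  -2.1] w29.2 g43 q [ 0.71  0.02 -1.01 -0.1  -0.28  0.35]
5 x [0.35, -0.056, 0.461, 0.022, -0.009, 0.02]
```

```bash
python3 -m pendant '[[0.35,-0.08,0.46,0.022,-0.01,0.02,0.6],[0.35,-0.08,0.46,0.022,-0.01,0.02,0.6],[0.35,-0.08,0.46,0.022,-0.01,0.02,0.6],[0.35,-0.08,0.46,0.022,-0.01,0.02,0.6],[0.35,-0.08,0.46,0.022,-0.01,0.02,0.6],[0,0,0,0,0,0,0.6],[0,0,0,0,0,0,0.6]]' >/dev/null
python3 - <<'E'
from h import *
st();plan([410.3,252.9,110],down(104.95,39.8),3)
cv2.imwrite("pics/w4.png",manip.read_camera("wrist")[:,:,::-1])
i=cam("top");cv2.imwrite("pics/t4.png",manip.read_camera("top")[:,:,::-1])
E
```

```text
t9.50 tcp [410.9 249.  125.1] yhead104.58 z [ 0.619  0.159 -0.769] F [-0.6 -0.7 -0.8] w29.5 g43 q [ 0.68  0.2  -1.14 -0.42 -0.27  0.34]
3 x [0.125, 0.052, 0.158, -0.029, -0.006, -0.016]
```

```bash
python3 -c "
import cv2,numpy as np
a=cv2.imread('pics/w4.png');b=cv2.imread('pics/t4.png')[165:285,95:255]
cv2.imwrite('pics/c4.png',np.hstack([cv2.resize(a,(440,330)),cv2.resize(b,(360,270))[:, :] if 0 else cv2.copyMakeBorder(cv2.resize(b,(360,270)),0,60,0,0,0)]))"
```

```text
(no output)
```

View pics/c4.png

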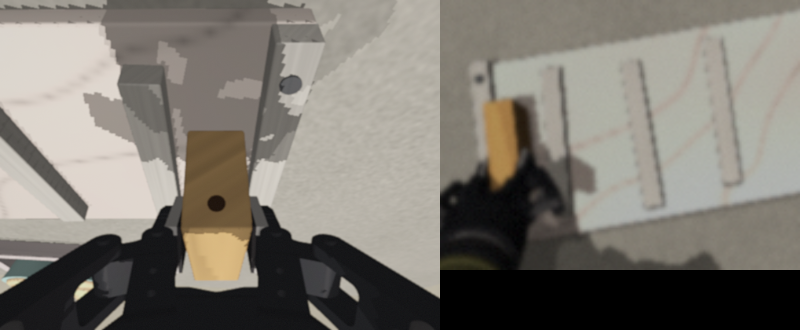

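The held block hangs over channel 1, clear between the rail (left picture, column 260) and bar 1 (column 165). Lowering it.

```bash
python3 -m pendant '[[0.12,0.05,0.16,-0.029,0,-0.016,0.6],[0.12,0.05,0.16,-0.029,0,-0.016,0.6],[0.12,0.05,0.16,-0.029,0,-0.016,0.6],[0.03,0,0.035,0,0,0,0.6],[0.03,0,0.035,0,0,0,0.6],[0,0,0,0,0,0,0.6]]'
python3 -c "
from h import *
st()"
```

```text
t: 10.1
ee_pos: [412.2, 254.6, 109.4]
tool_rot: [-0.319, 2.427, 0.119]
ft_force: [0.3, -0.1, -0.9]
grip_width: 29.0
gripper_force: 43.4
t10.10 tcp [412.2 254.6 109.4] yhead105.00 z [ 0.62   0.168 -0.766] F [ 0.3 -0.1 -0.9] w29.0 g43 q [ 0.69  0.25 -1.16 -0.5  -0.27  0.34]
```

```bash
python3 -m pendant '[[0.026,0,0.03,0,0,0,0.6],[0,0,0,0,0,0,0.6]]' | egrep 'pos|ft'
python3 -m pendant '[[0.026,0,0.03,0,0,0,0.6],[0,0,0,0,0,0,0.6]]' | egrep 'pos|ft'
```

```text
ee_pos: [412.4, 254.7, 108.8]
ft_force: [-1.0, -0.1, -1.9]
ee_pos: [412.4, 254.7, 107.9]
ft_force: [0.1, 0.9, -2.0]
```

```bash
python3 -m pendant '[[0.026,0,0.03,0,0,0,0.6],[0,0,0,0,0,0,0.6]]' | egrep 'pos|ft'
python3 -m pendant '[[0.013,0,0.015,0,0,0,0.6],[0,0,0,0,0,0,0.6]]' | egrep 'pos|ft'
```

```text
ee_pos: [412.6, 254.8, 107.6]
ft_force: [-4.0, -0.3, 6.9]
ee_pos: [412.7, 254.8, 107.6]
ft_force: [-7.3, -3.2, 12.2]
```

```bash
python3 -m pendant '[[0,0,0,0,0,0,0.2],[0,0,0,0,0,0,-0.2],[0,0,0,0,0,0,-0.3],[0,0,0,0,0,0,-0.3],[0,0,-0.4,0,0,0,-0.3],[0,0,-1,0,0,0,-0.3],[0,0,-1,0,0,0,-0.3],[0,0,-1,0,0,0,-0.3],[0,0,-1,0,0,0,-0.3],[0,0,-1,0,0,0,-0.3],[0,0,0,0,0,0,-0.5]]' 
python3 -c "
from h import *
st();plan([488.3,194.6,190],down(14.95),25)"
```

```text
t: 11.68
ee_pos: [327.6, 232.0, 212.6]
tool_rot: [-0.318, 2.422, 0.123]
ft_force: [0.1, -0.2, 0.2]
grip_width: 63.7
gripper_force: 0.0
t11.68 tcp [327.6 232.  212.6] yhead105.07 z [ 0.623  0.171 -0.763] F [ 0.1 -0.2  0.2] w63.7 g0 q [ 0.83 -0.15 -1.1  -0.   -0.35  0.46]
25 x [-0.253, 0.068, 0.144, 0.317, 0.313, 0.86]
```

```bash
python3 -m pendant '[[-0.25,0.07,0.14,0.32,0.31,0.86,-0.5],[-0.25,0.07,0.14,0.32,0.31,0.86,-0.5],[-0.25,0.07,0.14,0.32,0.31,0.86,-0.5],[-0.25,0.07,0.14,0.32,0.31,0.86,-0.5],[-0.25,0.07,0.14,0.32,0.31,0.86,-0.5],[-0.25,0.07,0.14,0.32,0.31,0.86,-0.5],[-0.25,0.07,0.14,0.32,0.31,0.86,-0.5],[-0.25,0.07,0.14,0.32,0.31,0.86,-0.5],[-0.25,0.07,0.14,0.32,0.31,0.86,-0.5],[-0.25,0.07,0.14,0.32,0.31,0.86,-0.5],[-0.25,0.07,0.14,0.32,0.31,0.86,-0.5],[-0.25,0.07,0.14,0.32,0.31,0.86,-0.5],[-0.25,0.07,0.14,0.32,0.31,0.86,-0.5],[-0.25,0.07,0.14,0.32,0.31,0.86,-0.5],[-0.25,0.07,0.14,0.32,0.31,0.86,-0.5],[-0.25,0.07,0.14,0.32,0.31,0.86,-0.5],[-0.25,0.07,0.14,0.32,0.31,0.86,-0.5],[-0.25,0.07,0.14,0.32,0.31,0.86,-0.5],[-0.25,0.07,0.14,0.32,0.31,0.86,-0.5],[-0.25,0.07,0.14,0.32,0.31,0.86,-0.5]]' >/dev/null
python3 -m pendant '[[-0.25,0.07,0.14,0.32,0.31,0.86,-0.5],[-0.25,0.07,0.14,0.32,0.31,0.86,-0.5],[-0.25,0.07,0.14,0.32,0.31,0.86,-0.5],[-0.25,0.07,0.14,0.32,0.31,0.86,-0.5],[-0.25,0.07,0.14,0.32,0.31,0.86,-0.5],[0,0,0,0,0,0,-0.5]]' >/dev/null
python3 -c "
from h import *
st();plan([488.3,194.6,102],down(14.95),5)
cv2.imwrite('pics/w5.png',manip.read_camera('wrist')[:,:,::-1])
i=cam('wrist');np.save('w5.npy',np.array([i['fovy'],i['cx'],i['cy'],*np.ravel(i['R']),*i['t']]))"
```

```text
t13.85 tcp [489.1 194.8 186.5] yhead14.53 z [-0.004 -0.009 -1.   ] F [-0.2 -0.1 -1.3] w64.0 g0 q [ 0.38  0.34 -0.34  0.89 -0.01  1.7 ]
5 x [0.003, -0.004, 0.676, -0.017, 0.023, -0.021]
```

```bash
python3 -m pendant '[[0,0,0.68,-0.017,0.02,-0.02,-0.5],[0,0,0.68,-0.017,0.02,-0.02,-0.5],[0,0,0.68,-0.017,0.02,-0.02,-0.5],[0,0,0.68,-0.017,0.02,-0.02,-0.5],[0,0,0.68,-0.017,0.02,-0.02,-0.5],[0,0,0,0,0,0,-0.5]]' | egrep 'pos|ft'
python3 -m pendant '[[0,0,0.12,0,0,0,-0.5],[0,0,0,0,0,0,-0.5]]' | egrep 'pos|ft'
python3 -m pendant '[[0,0,0.12,0,0,0,-0.5],[0,0,0,0,0,0,-0.5]]' | egrep 'pos|ft'
python3 -c "
from h import *
st()"
```

```text
ee_pos: [485.0, 195.1, 100.5]
ft_force: [-0.6, -0.4, -0.3]
ee_pos: [487.5, 195.9, 100.8]
ft_force: [0.4, -0.5, 0.2]
ee_pos: [488.0, 195.9, 98.3]
ft_force: [0.4, 0.3, -0.1]
t14.73 tcp [488.  195.9  98.3] yhead15.15 z [ 0.004  0.    -1.   ] F [ 0.4  0.3 -0.1] w64.0 g0 q [ 0.38  0.43 -0.47  0.66 -0.    1.69]
```

```bash
python3 -m pendant '[[0,0,0.12,0,0,0,-0.5],[0,0,0,0,0,0,-0.5]]' | egrep 'pos|ft'
python3 -m pendant '[[0,0,0.12,0,0,0,-0.5],[0,0,0,0,0,0,-0.5]]' | egrep 'pos|ft'
```

```text
ee_pos: [487.6, 195.6, 94.9]
ft_force: [0.6, 0.2, -0.4]
ee_pos: [487.3, 195.5, 91.5]
ft_force: [0.3, 0.3, 0.1]
```

Run:
```python
from h import *
a=np.load("w5.npy");i=dict(fovy=a[0],cx=a[1],cy=a[2],R=a[3:12].reshape(3,3),t=a[12:])
# finger tip height check: where do tips project for overhang 60 / 70?
p=np.array([489.1,194.8,186.5])
for o in (60,66,72): print(o,proj(i,[p+[40*.966,40*.258,-o],p-[40*.966,40*.258,o]]).round().tolist())
```

```text
60 [[376.0, 284.0], [176.0, 284.0]]
66 [[372.0, 277.0], [180.0, 278.0]]
72 [[369.0, 271.0], [184.0, 271.0]]
```

```bash
python3 -m pendant '[[0,0,0.12,0,0,0,-0.5],[0,0,0,0,0,0,-0.5]]' | egrep 'pos|ft'
python3 -m pendant '[[0,0,0.06,0,0,0,-0.5],[0,0,0,0,0,0,-0.5]]' | egrep 'pos|ft'
```

```text
ee_pos: [487.2, 195.4, 88.3]
ft_force: [0.3, 0.3, 0.5]
ee_pos: [487.3, 195.5, 87.0]
ft_force: [0.2, 0.5, 0.1]
```

```bash
python3 -m pendant '[[0.15,0,0,0,0,0.01,-0.5],[0.15,0,0,0,0,0.01,-0.5],[0.15,0,0,0,0,0.01,-0.5],[0.15,0,0,0,0,0.01,-0.5],[0.15,0,0,0,0,0.01,-0.5],[0.15,0,0,0,0,0,-0.5],[0.15,0,0,0,0,0,-0.5],[0,0,0,0,0,0,-0.5]]' |egrep "pos|ft"
python3 - <<'E'
from h import *
st()
i=cam('wrist');np.save('w6.npy',np.array([i['fovy'],i['cx'],i['cy'],*np.ravel(i['R']),*i['t']]))
cv2.imwrite('pics/w6.png',manip.read_camera('wrist')[:,:,::-1])
E
```

```text
ee_pos: [480.5, 221.7, 87.3]
ft_force: [-0.1, -0.2, 0.9]
t16.07 tcp [480.5 221.7  87.3] yhead14.97 z [ 0.002  0.001 -1.   ] F [-0.1 -0.2  0.9] w64.0 g0 q [ 0.43  0.45 -0.47  0.64 -0.    1.74]
```

View pics/w6.png

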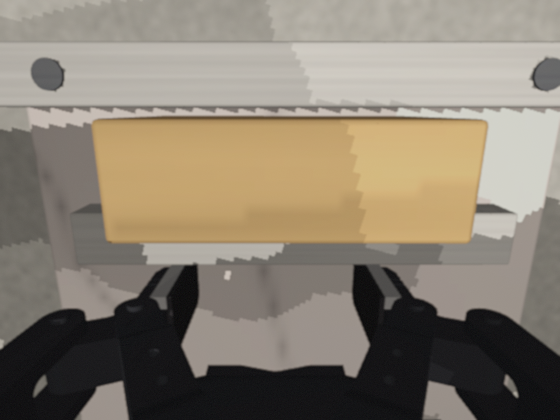

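The block stands upright by the rail. The bar's near edge is level at row 264, so both fingertips are already on it and have squared it. I'll keep pushing in small steps until the block meets the rail.

```bash
for k in 1; do python3 -m pendant '[[0.12,0,0,0,0,0,-0.5],[0,0,0,0,0,0,-0.5]]' | egrep 'pos|ft'
python3 -m pendant '[[0.05,0,0,0,0,0,-0.5],[0,0,0,0,0,0,-0.5]]' | egrep 'pos|ft'
python3 -m pendant '[[0.05,0,0,0,0,0,-0.5],[0,0,0,0,0,0,-0.5]]' | egrep 'pos|ft'; done
```

```text
ee_pos: [479.8, 224.0, 87.3]
ft_force: [0.1, -1.8, 0.5]
ee_pos: [479.6, 224.9, 87.3]
ft_force: [0.1, -1.9, 1.7]
ee_pos: [479.3, 226.0, 87.3]
ft_force: [1.0, -3.2, 0.8]
```

```bash
python3 -m pendant '[[0.04,0,0,0,0,0,-0.5],[0,0,0,0,0,0,-0.5]]' | egrep 'pos|ft'
python3 -m pendant '[[0.04,0,0,0,0,0,-0.5],[0,0,0,0,0,0,-0.5]]' | egrep 'pos|ft'
python3 -m pendant '[[0.04,0,0,0,0,0,-0.5],[0,0,0,0,0,0,-0.5]]' | egrep 'pos|ft'
```

```text
ee_pos: [479.0, 227.1, 87.3]
ft_force: [1.1, -3.4, 1.8]
ee_pos: [478.8, 227.9, 87.3]
ft_force: [1.5, -5.4, 2.2]
ee_pos: [478.7, 228.1, 87.3]
ft_force: [1.9, -7.2, 2.1]
```

```bash
python3 -m pendant '[[0.04,0,0,0,0,0,-0.5],[0,0,0,0,0,0,-0.5],[0,0,0,0,0,0,-0.5]]' | egrep 'pos|ft'
python3 - <<'E'
from h import *
st();s=manip.state();a=np.radians(14.95);print("ys",s["ee_pos"][:2]@[-np.sin(a),np.cos(a)],"xs",s["ee_pos"][:2]@[np.cos(a),np.sin(a)])
i=cam('wrist');im=manip.read_camera('wrist');cv2.imwrite('pics/w7.png',im[:,:,::-1])
np.save('w7.npy',np.array([i['fovy'],i['cx'],i['cy'],*np.ravel(i['R']),*i['t']]))
# rail top inner edge & bar near edge headings
g=cv2.GaussianBlur(cv2.cvtColor(im,cv2.COLOR_RGB2GRAY).astype(float),(0,0),1.5);gy=np.gradient(g,axis=0)
print("col profile 60:",[ (v,int(g[v,60])) for v in range(30,150,6)])
print("col profile 90:",[ (v,int(g[v,90])) for v in range(190,300,5)])
E
```

```text
ee_pos: [478.7, 228.2, 87.3]
ft_force: [3.0, -10.0, 2.7]
t17.37 tcp [478.7 228.2  87.3] yhead14.88 z [ 0.004 -0.005 -1.   ] F [  3.  -10.    2.7] w64.3 g5 q [ 0.45  0.46 -0.47  0.64 -0.01  1.76]
ys 96.99645377808748 xs 521.3608611975734
col profile 60: [(30, 150), (36, 150), (42, 151), (48, 154), (54, 154), (60, 155), (66, 173), (72, 179), (78, 176), (84, 116), (90, 92), (96, 93), (102, 95), (108, 106), (114, 175), (120, 180), (126, 157), (132, 166), (138, 116), (144, 116)]
col profile 90: [(190, 117), (195, 117), (200, 118), (205, 90), (210, 78), (215, 98), (220, 106), (225, 105), (230, 108), (235, 109), (240, 106), (245, 106), (250, 106), (255, 106), (260, 106), (265, 114), (270, 125), (275, 133), (280, 140), (285, 138), (290, 135), (295, 135)]
```

```bash
cat >> h.py <<'E'
A=14.95
def S(xs,ys,z):
    a=np.radians(A); return np.array([xs*np.cos(a)-ys*np.sin(a),xs*np.sin(a)+ys*np.cos(a),z])
def sl():
    s=manip.state();p=s["ee_pos"];a=np.radians(A);print("slab xs %.1f ys %.1f"%(p[0]*np.cos(a)+p[1]*np.sin(a),-p[0]*np.sin(a)+p[1]*np.cos(a)))
G=down(A+90,39.9);D=down(A)
E
python3 -m pendant '[[-0.2,0,0,0,0,0,-0.5],[0,0,-0.8,0,0,0,-0.3],[0,0,-1,0,0,0,-0.3],[0,0,-1,0,0,0,-0.3],[0,0,-1,0,0,0,-0.3],[0,0,-0.3,0,0,0,-0.3]]' |egrep 'pos|ft'
python3 - <<'E'
from h import *
t=S(464.5,143.7,108)
st();plan(t-80*G[:,2],G,25)
a=np.load("w7.npy");i=dict(fovy=a[0],cx=a[1],cy=a[2],R=a[3:12].reshape(3,3),t=a[12:])
im=cv2.imread("pics/w7.png");hsv=cv2.cvtColor(im,cv2.COLOR_BGR2HSV)
m=((hsv[...,1]>90)&(hsv[...,0]<30)&(hsv[...,2]>90))
for r in rects(i,m,75,5000):
    c=r[0];b=np.radians(A);print(np.round(r[1:4],2),"xs",c@[np.cos(b),np.sin(b)],"ys",c@[-np.sin(b),np.cos(b)])
E
```

```text
ee_pos: [480.7, 227.1, 193.3]
ft_force: [0.1, 1.1, -0.8]
t17.92 tcp [480.7 227.1 193.3] yhead14.97 z [ 0.006  0.005 -1.   ] F [ 0.1  1.1 -0.8] w55.6 g0 q [ 0.44  0.34 -0.33  0.9   0.    1.75]
25 x [0.198, -0.09, -0.037, -0.307, -0.31, -0.861]
[89.25 31.18 14.85] xs 525.1235288864777 ys 144.59853259921817
```

```bash
python3 -m pendant '[[0.2,-0.09,-0.04,-0.31,-0.31,-0.86,-0.3],[0.2,-0.09,-0.04,-0.31,-0.31,-0.86,-0.3],[0.2,-0.09,-0.04,-0.31,-0.31,-0.86,-0.3],[0.2,-0.09,-0.04,-0.31,-0.31,-0.86,-0.3],[0.2,-0.09,-0.04,-0.31,-0.31,-0.86,-0.3],[0.2,-0.09,-0.04,-0.31,-0.31,-0.86,-0.3],[0.2,-0.09,-0.04,-0.31,-0.31,-0.86,-0.3],[0.2,-0.09,-0.04,-0.31,-0.31,-0.86,-0.3],[0.2,-0.09,-0.04,-0.31,-0.31,-0.86,-0.3],[0.2,-0.09,-0.04,-0.31,-0.31,-0.86,-0.3],[0.2,-0.09,-0.04,-0.31,-0.31,-0.86,-0.3],[0.2,-0.09,-0.04,-0.31,-0.31,-0.86,-0.3],[0.2,-0.09,-0.04,-0.31,-0.31,-0.86,-0.3],[0.2,-0.09,-0.04,-0.31,-0.31,-0.86,-0.3],[0.2,-0.09,-0.04,-0.31,-0.31,-0.86,-0.3],[0.2,-0.09,-0.04,-0.31,-0.31,-0.86,-0.3],[0.2,-0.09,-0.04,-0.31,-0.31,-0.86,-0.3],[0.2,-0.09,-0.04,-0.31,-0.31,-0.86,-0.3],[0.2,-0.09,-0.04,-0.31,-0.31,-0.86,-0.3],[0.2,-0.09,-0.04,-0.31,-0.31,-0.86,-0.3]]' >/dev/null
python3 -m pendant '[[0.2,-0.09,-0.04,-0.31,-0.31,-0.86,-0.3],[0.2,-0.09,-0.04,-0.31,-0.31,-0.86,-0.3],[0.2,-0.09,-0.04,-0.31,-0.31,-0.86,-0.3],[0.2,-0.09,-0.04,-0.31,-0.31,-0.86,-0.3],[0.2,-0.09,-0.04,-0.31,-0.31,-0.86,-0.3],[0,0,0,0,0,0,-0.3],[0,0,0,0,0,0,-0.3]]' >/dev/null
python3 - <<'E'
from h import *
st();sl();plan(S(464.5,144.2,108)-20*G[:,2],G,4)
E
```

```text
t20.17 tcp [358.3 244.  166.6] yhead104.84 z [ 0.616  0.164 -0.771] F [1.  0.8 0.6] w55.7 g0 q [ 0.78  0.02 -1.14 -0.21 -0.32  0.42]
slab xs 409.1 ys 143.3
4 x [-0.052, 0.009, 0.604, -0.003, -0.021, -0.006]
```

```bash
python3 -m pendant '[[-0.05,0.01,0.6,0,-0.02,-0.006,-0.3],[-0.05,0.01,0.6,0,-0.02,-0.006,-0.3],[-0.05,0.01,0.6,0,-0.02,-0.006,-0.3],[-0.05,0.01,0.6,0,-0.02,-0.006,-0.3],[0,0,0,0,0,0,-0.3],[0,0,0,0,0,0,-0.3]]' >/dev/null
python3 - <<'E'
from h import *
st();sl();plan(S(464.5,144.2,108),G,2)
E
```

```text
t20.67 tcp [400.5 256.8 124.3] yhead104.89 z [ 0.621  0.164 -0.766] F [ 0.5  0.1 -0.2] w55.5 g0 q [ 0.72  0.2  -1.15 -0.42 -0.29  0.36]
slab xs 453.2 ys 144.8
2 x [0.036, -0.012, 0.395, -0.009, 0.009, -0.002]
```

```bash
python3 -m pendant '[[0.036,-0.012,0.4,0,0.01,0,-0.3],[0.036,-0.012,0.4,0,0.01,0,-0.3],[0,0,0,0,0,0,-0.1],[0,0,0,0,0,0,0.1],[0,0,0,0,0,0,0.25],[0,0,0,0,0,0,0.6],[0,0,0,0,0,0,0.6],[0,0,0,0,0,0,0.6]]' 40
python3 - <<'E'
from h import *
st();sl();s=manip.state();p=s["ee_pos"];R=Rn.from_rotvec(s["tool_rot"]).as_matrix()
plan(p+[0,0,22],R,2)
E
```

```text
t: 21.33
ee_pos: [411.0, 257.7, 108.9]
tool_rot: [-0.317, 2.425, 0.112]
ft_force: [-3.2, -5.4, 6.8]
grip_width: 29.5
gripper_force: 40.4
t21.33 tcp [411.  257.7 108.9] yhead104.85 z [ 0.622  0.163 -0.766] F [-3.2 -5.4  6.8] w29.5 g40 q [ 0.7   0.26 -1.16 -0.49 -0.28  0.35]
slab xs 463.6 ys 143.0
2 x [-0.283, -0.001, -0.337, 0.0, 0.0, 0.0]
```

```bash
python3 -m pendant '[[-0.2,0,-0.24,0,0,0,0.6],[-0.28,0,-0.34,0,0,0,0.6],[0,-0.54,0,0,0,0,0.6],[0,-0.54,0,0,0,0,0.6],[0,-0.54,0,0,0,0,0.6],[0,-0.54,0,0,0,0,0.6],[0,0,0,0,0,0,0.6],[0,0,0,0,0,0,0.6]]' >/dev/null
python3 - <<'E'
from h import *
st();sl();plan(S(463.6,89,110),G,3)
E
```

```text
t22.00 tcp [424.6 206.2 127.1] yhead104.90 z [ 0.62   0.165 -0.767] F [ 0.5 -0.1 -2. ] w29.0 g40 q [ 0.55  0.18 -1.18 -0.47 -0.18  0.22]
slab xs 463.4 ys 89.6
3 x [0.144, -0.008, 0.176, -0.004, 0.002, -0.002]
```

```bash
python3 -m pendant '[[0.145,-0.01,0.175,0,0,0,0.6],[0.145,-0.01,0.175,0,0,0,0.6],[0.145,-0.01,0.175,0,0,0,0.6],[0,0,0,0,0,0,0.6],[0,0,0,0,0,0,0.6]]' |egrep 'pos|ft'
python3 -m pendant '[[0.026,0,0.03,0,0,0,0.6],[0,0,0,0,0,0,0.6]]' | egrep 'pos|ft'
python3 -m pendant '[[0.02,0,0.024,0,0,0,0.6],[0,0,0,0,0,0,0.6]]' | egrep 'pos|ft'
```

```text
ee_pos: [425.0, 206.5, 109.8]
ft_force: [0.1, 0.5, -0.8]
ee_pos: [425.4, 206.2, 109.4]
ft_force: [0.2, 0.1, -1.4]
ee_pos: [425.5, 206.1, 108.9]
ft_force: [-2.8, -1.1, 2.3]
```

```bash
python3 -m pendant '[[0,0,0,0,0,0,0.2],[0,0,0,0,0,0,-0.2],[0,0,0,0,0,0,-0.3],[0,0,0,0,0,0,-0.3],[0,0,-0.4,0,0,0,-0.3],[0,0,-1,0,0,0,-0.3],[0,0,-1,0,0,0,-0.3],[0,0,-1,0,0,0,-0.3],[0,0,-1,0,0,0,-0.5]]' |egrep 'pos|ft'
python3 -c "
from h import *
st();sl();plan(S(520,-28,170),D,25)"
```

```text
ee_pos: [356.0, 187.0, 193.0]
ft_force: [1.2, 0.5, 0.6]
t23.50 tcp [356. 187. 193.] yhead104.92 z [ 0.62   0.164 -0.767] F [1.2 0.5 0.6] w63.8 g0 q [ 0.63 -0.13 -1.17 -0.13 -0.23  0.28]
slab xs 392.2 ys 88.8
25 x [-0.279, -0.004, 0.146, 0.312, 0.313, 0.86]
```

```bash
python3 -m pendant '[[-0.28,0,0.14,0.31,0.31,0.86,-0.5],[-0.28,0,0.14,0.31,0.31,0.86,-0.5],[-0.28,0,0.14,0.31,0.31,0.86,-0.5],[-0.28,0,0.14,0.31,0.31,0.86,-0.5],[-0.28,0,0.14,0.31,0.31,0.86,-0.5],[-0.28,0,0.14,0.31,0.31,0.86,-0.5],[-0.28,0,0.14,0.31,0.31,0.86,-0.5],[-0.28,0,0.14,0.31,0.31,0.86,-0.5],[-0.28,0,0.14,0.31,0.31,0.86,-0.5],[-0.28,0,0.14,0.31,0.31,0.86,-0.5],[-0.28,0,0.14,0.31,0.31,0.86,-0.5],[-0.28,0,0.14,0.31,0.31,0.86,-0.5],[-0.28,0,0.14,0.31,0.31,0.86,-0.5],[-0.28,0,0.14,0.31,0.31,0.86,-0.5],[-0.28,0,0.14,0.31,0.31,0.86,-0.5],[-0.28,0,0.14,0.31,0.31,0.86,-0.5],[-0.28,0,0.14,0.31,0.31,0.86,-0.5],[-0.28,0,0.14,0.31,0.31,0.86,-0.5],[-0.28,0,0.14,0.31,0.31,0.86,-0.5],[-0.28,0,0.14,0.31,0.31,0.86,-0.5]]' >/dev/null
python3 -m pendant '[[-0.28,0,0.14,0.31,0.31,0.86,-0.5],[-0.28,0,0.14,0.31,0.31,0.86,-0.5],[-0.28,0,0.14,0.31,0.31,0.86,-0.5],[-0.28,0,0.14,0.31,0.31,0.86,-0.5],[-0.28,0,0.14,0.31,0.31,0.86,-0.5],[0,0,0,0,0,0,-0.5],[0,0,0,0,0,0,-0.5]]' >/dev/null
python3 -c "
from h import *
st();sl();plan(S(520,-28,87.2),D,5)"
```

```text
t25.75 tcp [511.1 109.  173.4] yhead15.02 z [ 0.006 -0.    -1.   ] F [-0.5 -0.4  0.7] w64.5 g0 q [ 0.21  0.34 -0.38  0.84 -0.    1.52]
slab xs 521.9 ys -26.5
5 x [-0.011, -0.018, 0.689, 0.017, 0.006, 0.003]
```

```bash
python3 -m pendant '[[-0.01,-0.02,0.69,0.016,0,0,-0.5],[-0.01,-0.02,0.69,0.016,0,0,-0.5],[-0.01,-0.02,0.69,0.016,0,0,-0.5],[-0.01,-0.02,0.69,0.016,0,0,-0.5],[-0.01,-0.02,0.69,0.016,0,0,-0.5],[0,0,0,0,0,0,-0.5],[0,0,0,0,0,0,-0.5]]' >/dev/null
python3 -c "
from h import *
st();sl();plan(S(521.4,40,87.3),D,20)"
```

```text
t26.33 tcp [509.  108.1  87.7] yhead15.13 z [ 0.002 -0.001 -1.   ] F [ 0.9  0.2 -0.5] w63.5 g0 q [ 0.21  0.44 -0.49  0.63 -0.    1.52]
slab xs 519.7 ys -26.8
20 x [0.134, 0.004, 0.001, 0.001, 0.001, 0.002]
```

```bash
python3 -m pendant '[[0.134,0.004,0,0,0,0.002,-0.5],[0.134,0.004,0,0,0,0.002,-0.5],[0.134,0.004,0,0,0,0.002,-0.5],[0.134,0.004,0,0,0,0.002,-0.5],[0.134,0.004,0,0,0,0.002,-0.5],[0.134,0.004,0,0,0,0.002,-0.5],[0.134,0.004,0,0,0,0.002,-0.5],[0.134,0.004,0,0,0,0.002,-0.5],[0.134,0.004,0,0,0,0.002,-0.5],[0.134,0.004,0,0,0,0.002,-0.5],[0.134,0.004,0,0,0,0.002,-0.5],[0.134,0.004,0,0,0,0.002,-0.5],[0.134,0.004,0,0,0,0.002,-0.5],[0.134,0.004,0,0,0,0.002,-0.5],[0.134,0.004,0,0,0,0.002,-0.5],[0.134,0.004,0,0,0,0.002,-0.5],[0.134,0.004,0,0,0,0.002,-0.5],[0.134,0.004,0,0,0,0.002,-0.5],[0,0,0,0,0,0,-0.5],[0,0,0,0,0,0,-0.5]]' >/dev/null
python3 -c "
from h import *
st();sl();plan(S(521.4,46.9,87.3),D,10)"
```

```text
t28.00 tcp [495.4 166.9  87.5] yhead14.88 z [ 0.001 -0.    -1.   ] F [ 1.6 -1.9  1.2] w64.1 g1 q [ 0.33  0.44 -0.49  0.64 -0.    1.64]
slab xs 521.7 ys 33.5
10 x [0.054, -0.001, 0.001, 0.001, 0.0, -0.002]
```

```bash
python3 -m pendant '[[0.054,0,0,0,0,0,-0.5],[0.054,0,0,0,0,0,-0.5],[0.054,0,0,0,0,0,-0.5],[0.054,0,0,0,0,0,-0.5],[0.054,0,0,0,0,0,-0.5],[0.054,0,0,0,0,0,-0.5],[0.054,0,0,0,0,0,-0.5],[0.054,0,0,0,0,0,-0.5],[0,0,0,0,0,0,-0.5],[0,0,0,0,0,0,-0.5]]' >/dev/null
python3 -c "
from h import *
st();sl()"
python3 -m pendant '[[0.04,0,0,0,0,0,-0.5],[0,0,0,0,0,0,-0.5],[0,0,0,0,0,0,-0.5]]' >/dev/null
python3 -c "
from h import *
st();sl()"
```

```text
t28.83 tcp [492.4 176.8  87.4] yhead14.87 z [ 0.001 -0.001 -1.   ] F [ 0.8 -3.9  2.6] w64.1 g2 q [ 0.35  0.45 -0.49  0.64 -0.    1.66]
slab xs 521.4 ys 43.8
t29.08 tcp [492.3 177.5  87.4] yhead14.85 z [ 0.001 -0.002 -1.   ] F [ 1.1 -5.9  1.8] w63.7 g2 q [ 0.35  0.45 -0.49  0.64 -0.    1.66]
slab xs 521.4 ys 44.5
```

```bash
cat >> h.py <<'E'
def prof(im,i,xs,y0,y1,z,th=2.5):
    from scipy.signal import find_peaks
    ys=np.arange(y0,y1,.5);g=cv2.cvtColor(im,cv2.COLOR_BGR2GRAY).astype(np.float32)
    acc=0
    for dx in np.arange(-6,7,2):
        uv=proj(i,[S(xs+dx,y,z) for y in ys]).astype(np.float32); acc=acc+cv2.remap(g,uv[:,:1],uv[:,1:],1).ravel()
    d=np.gradient(cv2.GaussianBlur(acc[:,None]/7,(1,5),1).ravel(),.5)
    k=find_peaks(abs(d),height=th)[0]; print("xs",xs,[(float(ys[j]),round(float(d[j]),1)) for j in k if uv[j].min()>0 and uv[j,0]<559 and uv[j,1]<419])
E
python3 - <<'E'
from h import *
i=cam('wrist');im=manip.read_camera('wrist')[:,:,::-1].copy();cv2.imwrite('pics/w8.png',im)
for x in (455,465,580,590): prof(im,i,x,40,185,35)
E
```

```text
xs 455 [(48.0, -4.2), (51.0, -4.4), (56.5, -15.1), (76.5, -15.6), (80.0, 19.8), (108.0, -11.6), (109.5, 4.1), (128.0, 51.0), (144.0, -120.9)]
xs 465 [(42.0, 25.2), (45.0, 8.8), (47.5, -11.8), (56.5, -10.4), (60.0, 18.2), (76.5, -4.2), (80.0, 5.4), (103.0, -21.8), (105.0, 7.3), (108.0, -13.9), (109.5, 4.7), (128.0, 52.4), (144.0, -121.7)]
xs 580 [(42.0, 24.1), (56.5, -15.4), (60.0, 28.1), (81.5, 2.7), (103.0, -43.4), (105.0, 60.9), (107.5, -26.1), (109.0, 22.3), (117.0, -2.6), (121.0, -2.5), (127.5, -8.6), (128.5, 15.0)]
xs 590 [(56.0, -8.6), (60.0, 13.8), (68.0, 7.6), (76.0, -14.8), (79.0, 15.0), (102.5, -13.9), (104.0, 28.8), (107.5, -23.8), (109.5, 18.9), (114.0, -2.5), (121.0, -2.8), (127.5, -9.5), (128.5, 16.5)]
```

View pics/w8.png

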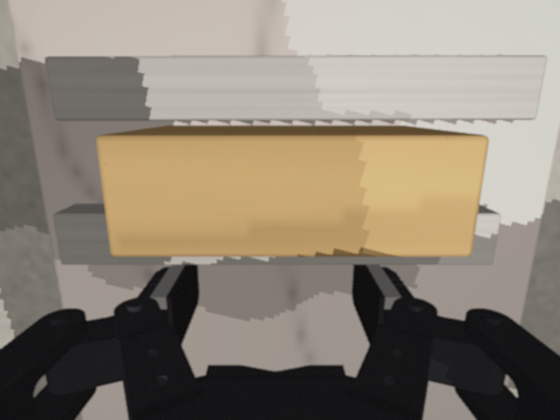

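The picture shows bar 1 at rows 57–120, the block at rows 127–255 and bar 2's near edge at row 264, all parallel. By calibration the gap between bars 1 and 2 is about 31.5 mm, so about 1.5 mm is left to go.

```bash
cat > m.py <<'E'
from h import *
import sys
st();sl();i=cam('wrist');im=manip.read_camera('wrist')[:,:,::-1].copy();y0,y1=map(float,sys.argv[1:3])
for x in (460,585): prof(im,i,x,y0,y1,35,6)
E
python3 -m pendant '[[0.04,0,0,0,0,0,-0.5],[0,0,0,0,0,0,-0.5],[0,0,0,0,0,0,-0.5]]' >/dev/null
python3 m.py 50 145
python3 -m pendant '[[0.03,0,0,0,0,0,-0.5],[0,0,0,0,0,0,-0.5],[0,0,0,0,0,0,-0.5]]' >/dev/null
python3 m.py 50 145
```

```text
t29.38 tcp [492.  178.6  87.4] yhead14.85 z [ 0.001 -0.001 -1.   ] F [ 0.8 -5.   2.2] w64.1 g2 q [ 0.35  0.45 -0.49  0.64 -0.    1.66]
slab xs 521.4 ys 45.6
xs 460 [(57.5, -11.2), (61.5, 10.5), (77.5, -9.3), (81.0, 12.6), (104.0, -9.4), (108.0, -14.0), (128.5, 49.0)]
xs 585 [(57.5, -12.5), (61.0, 23.0), (104.0, -30.0), (105.5, 49.9), (107.5, -23.2), (109.0, 18.7), (127.0, -7.8), (128.5, 15.3)]
t29.68 tcp [491.8 179.3  87.4] yhead14.86 z [ 0.001 -0.001 -1.   ] F [ 1.  -5.1  2.4] w64.0 g2 q [ 0.35  0.45 -0.49  0.64 -0.    1.66]
slab xs 521.5 ys 46.4
xs 460 [(58.5, -11.2), (62.0, 10.0), (78.0, -9.3), (82.0, 11.7), (105.0, -9.1), (108.0, -13.2), (128.5, 48.4)]
xs 585 [(58.0, -12.1), (62.0, 23.4), (104.5, -27.8), (106.5, 47.3), (108.0, -19.3), (109.0, 19.3), (127.5, -8.7), (128.5, 14.6)]
```

```bash
python3 -m pendant '[[0.018,0,0,0,0,0,-0.5],[0,0,0,0,0,0,-0.5],[0,0,0,0,0,0,-0.5]]' >/dev/null
python3 m.py 50 145
```

```text
t29.98 tcp [491.8 179.6  87.4] yhead14.86 z [ 0.001 -0.002 -1.   ] F [ 0.9 -4.9  2. ] w63.9 g3 q [ 0.35  0.45 -0.49  0.64 -0.    1.66]
slab xs 521.5 ys 46.6
xs 460 [(58.5, -10.9), (62.5, 10.3), (78.5, -9.2), (82.0, 12.2), (105.0, -8.9), (108.0, -14.4), (128.5, 48.1)]
xs 585 [(58.5, -12.4), (62.0, 23.7), (105.0, -30.3), (106.5, 46.2), (108.0, -16.5), (109.0, 19.7), (127.5, -8.4), (128.5, 14.4)]
```

```bash
python3 -m pendant '[[0.014,0,0,0,0,0,-0.5],[0,0,0,0,0,0,-0.5],[-0.2,0,0,0,0,0,-0.5],[0,0,-0.8,0,0,0,-0.3],[0,0,-1,0,0,0,-0.3],[0,0,-1,0,0,0,-0.3],[0,0,-0.8,0,0,0,-0.3]]' |egrep 'pos|ft'
python3 -c "
from h import *
plan(S(464,93,109)-80*G[:,2],G,24)
plan(S(464,93,109)-80*G[:,2],G,25)"
```

```text
ee_pos: [492.8, 176.4, 178.8]
ft_force: [0.8, 0.3, -0.3]
24 x [0.199, -0.087, -0.063, -0.324, -0.325, -0.897]
25 x [0.191, -0.083, -0.06, -0.311, -0.312, -0.861]
```

```bash
python3 -m pendant '[[0.19,-0.08,-0.06,-0.31,-0.31,-0.86,-0.3],[0.19,-0.08,-0.06,-0.31,-0.31,-0.86,-0.3],[0.19,-0.08,-0.06,-0.31,-0.31,-0.86,-0.3],[0.19,-0.08,-0.06,-0.31,-0.31,-0.86,-0.3],[0.19,-0.08,-0.06,-0.31,-0.31,-0.86,-0.3],[0.19,-0.08,-0.06,-0.31,-0.31,-0.86,-0.3],[0.19,-0.08,-0.06,-0.31,-0.31,-0.86,-0.3],[0.19,-0.08,-0.06,-0.31,-0.31,-0.86,-0.3],[0.19,-0.08,-0.06,-0.31,-0.31,-0.86,-0.3],[0.19,-0.08,-0.06,-0.31,-0.31,-0.86,-0.3],[0.19,-0.08,-0.06,-0.31,-0.31,-0.86,-0.3],[0.19,-0.08,-0.06,-0.31,-0.31,-0.86,-0.3],[0.19,-0.08,-0.06,-0.31,-0.31,-0.86,-0.3],[0.19,-0.08,-0.06,-0.31,-0.31,-0.86,-0.3],[0.19,-0.08,-0.06,-0.31,-0.31,-0.86,-0.3],[0.19,-0.08,-0.06,-0.31,-0.31,-0.86,-0.3],[0.19,-0.08,-0.06,-0.31,-0.31,-0.86,-0.3],[0.19,-0.08,-0.06,-0.31,-0.31,-0.86,-0.3],[0.19,-0.08,-0.06,-0.31,-0.31,-0.86,-0.3],[0.19,-0.08,-0.06,-0.31,-0.31,-0.86,-0.3]]' >/dev/null
python3 -m pendant '[[0.19,-0.08,-0.06,-0.31,-0.31,-0.86,-0.3],[0.19,-0.08,-0.06,-0.31,-0.31,-0.86,-0.3],[0.19,-0.08,-0.06,-0.31,-0.31,-0.86,-0.3],[0.19,-0.08,-0.06,-0.31,-0.31,-0.86,-0.3],[0.19,-0.08,-0.06,-0.31,-0.31,-0.86,-0.3],[0,0,0,0,0,0,-0.3],[0,0,0,0,0,0,-0.3]]' >/dev/null
python3 - <<'E'
from h import *
st();sl();plan(S(464,93,109)-20*G[:,2],G,4)
E
```

```text
t32.87 tcp [375.1 196.4 168.7] yhead104.78 z [ 0.615  0.162 -0.771] F [ 0.1  0.  -0.4] w55.2 g0 q [ 0.61 -0.02 -1.18 -0.25 -0.22  0.28]
slab xs 413.0 ys 93.0
4 x [-0.01, 0.001, 0.585, -0.006, -0.024, -0.009]
```

```bash
python3 -m pendant '[[-0.01,0,0.585,0,-0.024,-0.009,-0.3],[-0.01,0,0.585,0,-0.024,-0.009,-0.3],[-0.01,0,0.585,0,-0.024,-0.009,-0.3],[-0.01,0,0.585,0,-0.024,-0.009,-0.3],[0,0,0,0,0,0,-0.3],[0,0,0,0,0,0,-0.3]]' >/dev/null
python3 - <<'E'
from h import *
st();sl();plan(S(464,93,109),G,2)
E
```

```text
t33.37 tcp [413.5 206.8 124.7] yhead104.88 z [ 0.621  0.163 -0.767] F [-0.8 -0.3 -0.9] w55.3 g0 q [ 0.57  0.18 -1.2  -0.48 -0.2   0.24]
slab xs 452.9 ys 93.1
2 x [0.031, -0.001, 0.384, -0.018, 0.006, 0.004]
```

```bash
python3 -m pendant '[[0.03,0,0.385,-0.015,0.006,0,-0.3],[0.03,0,0.385,-0.015,0.006,0,-0.3],[0,0,0,0,0,0,-0.1],[0,0,0,0,0,0,0.1],[0,0,0,0,0,0,0.25],[0,0,0,0,0,0,0.6],[0,0,0,0,0,0,0.6]]' 30 >/dev/null
python3 -c "
from h import *
st();sl()"
python3 -m pendant '[[-0.2,0,-0.24,0,0,0,0.6],[-0.28,0,-0.34,0,0,0,0.6],[0,-0.54,0,0,0,0,0.6],[0,-0.54,0,0,0,0,0.6],[0,-0.54,0,0,0,0,0.6],[0,-0.54,0,0,0,0,0.6],[0,0,0,0,0,0,0.6],[0,0,0,0,0,0,0.6]]' 40 >/dev/null
python3 - <<'E'
from h import *
st();sl();plan(S(464,39,111),G,3)
E
```

```text
t33.95 tcp [423.6 209.1 110.1] yhead104.99 z [ 0.622  0.166 -0.766] F [-3.1 -1.2  3.8] w29.5 g31 q [ 0.56  0.24 -1.21 -0.55 -0.19  0.23]
slab xs 463.2 ys 92.7
t34.62 tcp [437.3 156.3 128.2] yhead104.90 z [ 0.621  0.164 -0.767] F [ 0.7 -0.1 -0.7] w29.0 g40 q [ 0.39  0.17 -1.21 -0.5  -0.08  0.1 ]
slab xs 462.8 ys 38.2
3 x [0.135, 0.011, 0.186, -0.006, 0.004, -0.001]
```

```bash
python3 -m pendant '[[0.145,0.01,0.175,0,0,0,0.6],[0.145,0.01,0.175,0,0,0,0.6],[0.145,0.01,0.175,0,0,0,0.6],[0,0,0,0,0,0,0.6],[0,0,0,0,0,0,0.6]]' |egrep 'pos|ft'
python3 -m pendant '[[0.02,0,0.024,0,0,0,0.6],[0,0,0,0,0,0,0.6]]' | egrep 'pos|ft'
python3 -m pendant '[[0.013,0,0.015,0,0,0,0.6],[0,0,0,0,0,0,0.6]]' | egrep 'pos|ft'
```

```text
ee_pos: [437.2, 158.2, 111.0]
ft_force: [0.1, -0.4, -0.9]
ee_pos: [437.6, 158.0, 110.7]
ft_force: [0.0, 0.0, -1.6]
ee_pos: [437.7, 157.7, 110.2]
ft_force: [-0.8, -0.2, -2.1]
```

```bash
python3 -m pendant '[[0.015,0,0.018,0,0,0,0.6],[0,0,0,0,0,0,0.2],[0,0,0,0,0,0,-0.2],[0,0,0,0,0,0,-0.3],[0,0,0,0,0,0,-0.3],[0,0,-0.4,0,0,0,-0.3],[0,0,-1,0,0,0,-0.3],[0,0,-1,0,0,0,-0.3],[0,0,-1,0,0,0,-0.3],[0,0,-1,0,0,0,-0.5]]' |egrep 'pos|ft'
python3 -c "
from h import *
st();sl();plan(S(521,-116,170),D,25)"
```

```text
ee_pos: [368.2, 139.0, 194.1]
ft_force: [0.1, -0.3, 0.9]
t36.20 tcp [368.2 139.  194.1] yhead104.97 z [ 0.62   0.165 -0.767] F [ 0.1 -0.3  0.9] w63.8 g0 q [ 0.43 -0.16 -1.19 -0.15 -0.11  0.13]
slab xs 391.6 ys 39.3
25 x [-0.327, -0.052, 0.161, 0.312, 0.313, 0.861]
```

```bash
python3 -m pendant '[[-0.33,-0.05,0.16,0.31,0.31,0.86,-0.5],[-0.33,-0.05,0.16,0.31,0.31,0.86,-0.5],[-0.33,-0.05,0.16,0.31,0.31,0.86,-0.5],[-0.33,-0.05,0.16,0.31,0.31,0.86,-0.5],[-0.33,-0.05,0.16,0.31,0.31,0.86,-0.5],[-0.33,-0.05,0.16,0.31,0.31,0.86,-0.5],[-0.33,-0.05,0.16,0.31,0.31,0.86,-0.5],[-0.33,-0.05,0.16,0.31,0.31,0.86,-0.5],[-0.33,-0.05,0.16,0.31,0.31,0.86,-0.5],[-0.33,-0.05,0.16,0.31,0.31,0.86,-0.5],[-0.33,-0.05,0.16,0.31,0.31,0.86,-0.5],[-0.33,-0.05,0.16,0.31,0.31,0.86,-0.5],[-0.33,-0.05,0.16,0.31,0.31,0.86,-0.5],[-0.33,-0.05,0.16,0.31,0.31,0.86,-0.5],[-0.33,-0.05,0.16,0.31,0.31,0.86,-0.5],[-0.33,-0.05,0.16,0.31,0.31,0.86,-0.5],[-0.33,-0.05,0.16,0.31,0.31,0.86,-0.5],[-0.33,-0.05,0.16,0.31,0.31,0.86,-0.5],[-0.33,-0.05,0.16,0.31,0.31,0.86,-0.5],[-0.33,-0.05,0.16,0.31,0.31,0.86,-0.5]]' >/dev/null
python3 -m pendant '[[-0.33,-0.05,0.16,0.31,0.31,0.86,-0.5],[-0.33,-0.05,0.16,0.31,0.31,0.86,-0.5],[-0.33,-0.05,0.16,0.31,0.31,0.86,-0.5],[-0.33,-0.05,0.16,0.31,0.31,0.86,-0.5],[-0.33,-0.05,0.16,0.31,0.31,0.86,-0.5],[0,0,0,0,0,0,-0.5],[0,0,0,0,0,0,-0.5]]' >/dev/null
python3 m.py -110 145
python3 -c "
from h import *
plan(S(521.4,-116,87.2),D,5)"
```

```text
t38.45 tcp [536.6  22.4 170.9] yhead15.06 z [ 0.006 -0.    -1.   ] F [ 0.1 -1.3 -0.2] w64.2 g0 q [ 0.04  0.37 -0.35  0.85 -0.    1.35]
slab xs 524.2 ys -116.8
xs 460 [(-107.5, -8.9), (-91.5, -7.5), (-71.5, -12.8), (-69.5, 20.4), (-26.5, 15.0), (-24.5, -16.4), (2.5, 6.4)]
xs 585 [(-93.5, -6.3), (-75.5, 15.3), (-73.5, -38.2), (-71.5, 46.9)]
5 x [0.003, -0.024, 0.671, 0.019, 0.005, 0.008]
```

```bash
python3 -m pendant '[[0,-0.024,0.67,0.018,0.005,0.008,-0.5],[0,-0.024,0.67,0.018,0.005,0.008,-0.5],[0,-0.024,0.67,0.018,0.005,0.008,-0.5],[0,-0.024,0.67,0.018,0.005,0.008,-0.5],[0,-0.024,0.67,0.018,0.005,0.008,-0.5],[0,0,0,0,0,0,-0.5],[0,0,0,0,0,0,-0.5]]' |egrep 'pos|ft'
python3 -c "
from h import *
sl();st();plan(S(521.4,-17,87.3),D,20)"
```

```text
ee_pos: [533.7, 22.8, 87.8]
ft_force: [0.2, 0.8, 0.1]
slab xs 521.6 ys -115.6
t39.08 tcp [533.7  22.8  87.8] yhead15.01 z [ 0.001  0.    -1.   ] F [0.2 0.8 0.1] w63.8 g0 q [ 0.04  0.46 -0.46  0.65  0.    1.35]
20 x [0.197, -0.0, 0.001, 0.001, 0.0, 0.001]
```

```bash
python3 -m pendant '[[0.1,0,0,0,0,0.001,-0.5],[0.2,0,0,0,0,0.001,-0.5],[0.2,0,0,0,0,0.001,-0.5],[0.2,0,0,0,0,0.001,-0.5],[0.2,0,0,0,0,0.001,-0.5],[0.2,0,0,0,0,0.001,-0.5],[0.2,0,0,0,0,0.001,-0.5],[0.2,0,0,0,0,0.001,-0.5],[0.2,0,0,0,0,0.001,-0.5],[0.2,0,0,0,0,0.001,-0.5],[0.2,0,0,0,0,0.001,-0.5],[0.2,0,0,0,0,0.001,-0.5],[0.2,0,0,0,0,0.001,-0.5],[0.2,0,0,0,0,0.001,-0.5],[0.2,0,0,0,0,0.001,-0.5],[0.2,0,0,0,0,0.001,-0.5],[0.2,0,0,0,0,0.001,-0.5],[0.15,0,0,0,0,0.001,-0.5],[0,0,0,0,0,0,-0.5],[0,0,0,0,0,0,-0.5]]' |egrep 'pos|ft'
python3 m.py -40 100
```

```text
ee_pos: [511.4, 106.2, 87.4]
ft_force: [-0.0, -1.6, -0.2]
t40.75 tcp [511.4 106.2  87.4] yhead14.86 z [-0.001  0.002 -1.   ] F [-0.  -1.6 -0.2] w64.1 g0 q [ 0.2   0.45 -0.49  0.64  0.    1.52]
slab xs 521.5 ys -29.3
xs 460 [(-39.0, 28.8), (-32.0, 19.2), (-17.0, -11.8), (2.5, -15.8), (6.0, 20.3), (56.5, -26.3), (58.5, 16.0)]
xs 585 [(-39.0, 29.3), (-32.5, 16.1), (-17.0, -12.1), (-5.0, 18.1), (-3.5, 17.0), (2.5, -63.0), (6.0, 67.6), (19.0, -34.4), (21.0, 13.6), (62.0, -9.5), (63.5, 21.2)]
```

```bash
python3 -m pendant '[[0.06,0,0,0,0,0,-0.5],[0.06,0,0,0,0,0,-0.5],[0.06,0,0,0,0,0,-0.5],[0.06,0,0,0,0,0,-0.5],[0.06,0,0,0,0,0,-0.5],[0.06,0,0,0,0,0,-0.5],[0.06,0,0,0,0,0,-0.5],[0.06,0,0,0,0,0,-0.5],[0.06,0,0,0,0,0,-0.5],[0.06,0,0,0,0,0,-0.5],[0.06,0,0,0,0,0,-0.5],[0.06,0,0,0,0,0,-0.5],[0.06,0,0,0,0,0,-0.5],[0.06,0,0,0,0,0,-0.5],[0.06,0,0,0,0,0,-0.5],[0,0,0,0,0,0,-0.5],[0,0,0,0,0,0,-0.5]]' |egrep 'pos|ft'
python3 m.py 0 100
```

```text
ee_pos: [506.0, 127.5, 87.7]
ft_force: [-0.0, -0.4, 0.1]
t42.22 tcp [506.  127.5  87.7] yhead14.83 z [ 0.     0.001 -1.   ] F [-0.  -0.4  0.1] w64.3 g0 q [ 0.25  0.44 -0.49  0.64  0.    1.56]
slab xs 521.8 ys -7.4
xs 460 [(5.0, -11.9), (9.5, 8.4), (24.5, -9.0), (28.0, 9.6), (52.5, -6.7), (58.5, -14.8), (78.5, 8.8)]
xs 585 [(4.5, -13.0), (9.5, 23.0), (52.0, -28.4), (54.0, 49.5), (57.5, -29.7), (59.0, 27.2), (77.0, -6.6), (78.5, 13.5)]
```

```bash
python3 -m pendant '[[0.05,0,0,0,0,0,-0.5],[0.05,0,0,0,0,0,-0.5],[0.03,0,0,0,0,0,-0.5],[0,0,0,0,0,0,-0.5],[0,0,0,0,0,0,-0.5]]' |egrep 'ft'
python3 m.py 0 100
python3 -m pendant '[[0.025,0,0,0,0,0,-0.5],[0,0,0,0,0,0,-0.5],[0,0,0,0,0,0,-0.5]]' |egrep 'ft'
python3 m.py 0 100
```

```text
ft_force: [1.7, -2.7, 1.3]
t42.68 tcp [505.5 130.1  87.8] yhead14.80 z [ 0.001 -0.    -1.   ] F [ 1.7 -2.7  1.3] w64.2 g2 q [ 0.25  0.44 -0.49  0.64 -0.    1.56]
slab xs 521.9 ys -4.7
xs 460 [(7.5, -13.2), (11.5, 8.6), (27.0, -9.5), (30.5, 9.1), (54.0, -7.3), (58.5, -14.9), (78.5, 8.0), (95.0, -78.5)]
xs 585 [(7.0, -13.3), (11.0, 22.7), (53.5, -30.2), (55.5, 51.9), (57.5, -25.5), (59.0, 21.6), (77.5, -8.4), (78.5, 14.4)]
ft_force: [2.1, -4.4, 0.6]
t42.98 tcp [505.2 130.8  87.8] yhead14.81 z [ 0.001 -0.    -1.   ] F [ 2.1 -4.4  0.6] w64.4 g2 q [ 0.25  0.44 -0.49  0.64 -0.    1.57]
slab xs 521.9 ys -4.0
xs 460 [(8.5, -12.3), (12.0, 8.8), (28.0, -9.0), (31.0, 9.3), (55.0, -6.9), (58.0, -13.9), (78.5, 7.8)]
xs 585 [(8.0, -12.2), (12.0, 21.9), (54.5, -31.2), (56.0, 48.3), (58.0, -21.2), (59.0, 22.2), (77.0, -8.0), (78.5, 14.2), (95.5, -135.4)]
```

```bash
python3 -m pendant '[[0.022,0,0,0,0,0,-0.5],[0,0,0,0,0,0,-0.5],[0,0,0,0,0,0,-0.5]]' |egrep 'ft'
python3 m.py 0 100
python3 -m pendant '[[0.014,0,0,0,0,0,-0.5],[0,0,0,0,0,0,-0.5],[0,0,0,0,0,0,-0.5]]' |egrep 'ft'
python3 m.py 0 100
```

```text
ft_force: [2.3, -5.3, 3.1]
t43.28 tcp [505.1 131.3  87.8] yhead14.81 z [ 0.001 -0.    -1.   ] F [ 2.3 -5.3  3.1] w64.0 g3 q [ 0.25  0.44 -0.49  0.64 -0.    1.57]
slab xs 521.9 ys -3.5
xs 460 [(8.5, -13.1), (12.5, 8.9), (28.5, -9.3), (31.5, 9.4), (55.5, -6.7), (58.5, -14.7), (78.5, 8.3)]
xs 585 [(8.5, -11.9), (12.5, 22.0), (55.0, -31.7), (56.5, 45.4), (58.0, -13.2), (59.0, 20.1), (77.5, -7.5), (78.5, 13.8), (96.0, -135.1)]
ft_force: [0.8, -6.5, 2.7]
t43.58 tcp [505.1 131.3  87.7] yhead14.80 z [ 0.001 -0.001 -1.   ] F [ 0.8 -6.5  2.7] w64.1 g3 q [ 0.25  0.44 -0.49  0.64 -0.    1.57]
slab xs 521.9 ys -3.4
xs 460 [(8.5, -13.0), (12.5, 9.0), (28.5, -9.5), (31.5, 9.5), (55.0, -7.0), (58.5, -15.2), (78.5, 8.1)]
xs 585 [(8.5, -11.4), (12.0, 21.9), (55.0, -31.7), (56.5, 45.0), (58.0, -12.6), (59.0, 19.9), (77.5, -8.2), (78.5, 14.2), (96.0, -135.2)]
```

```bash
python3 -m pendant '[[-0.2,0,0,0,0,0,-0.5],[0,0,-0.8,0,0,0,-0.3],[0,0,-1,0,0,0,-0.3],[0,0,-1,0,0,0,-0.3],[0,0,-0.8,0,0,0,-0.3]]' |egrep 'pos|ft'
python3 -c "
from h import *
plan(S(463.8,42.9,109.5)-80*G[:,2],G,25)"
```

```text
ee_pos: [505.7, 127.8, 178.8]
ft_force: [0.5, 0.1, -0.0]
25 x [0.191, -0.083, -0.061, -0.311, -0.314, -0.862]
```

```bash
python3 -m pendant '[[0.19,-0.08,-0.06,-0.31,-0.31,-0.86,-0.3],[0.19,-0.08,-0.06,-0.31,-0.31,-0.86,-0.3],[0.19,-0.08,-0.06,-0.31,-0.31,-0.86,-0.3],[0.19,-0.08,-0.06,-0.31,-0.31,-0.86,-0.3],[0.19,-0.08,-0.06,-0.31,-0.31,-0.86,-0.3],[0.19,-0.08,-0.06,-0.31,-0.31,-0.86,-0.3],[0.19,-0.08,-0.06,-0.31,-0.31,-0.86,-0.3],[0.19,-0.08,-0.06,-0.31,-0.31,-0.86,-0.3],[0.19,-0.08,-0.06,-0.31,-0.31,-0.86,-0.3],[0.19,-0.08,-0.06,-0.31,-0.31,-0.86,-0.3],[0.19,-0.08,-0.06,-0.31,-0.31,-0.86,-0.3],[0.19,-0.08,-0.06,-0.31,-0.31,-0.86,-0.3],[0.19,-0.08,-0.06,-0.31,-0.31,-0.86,-0.3],[0.19,-0.08,-0.06,-0.31,-0.31,-0.86,-0.3],[0.19,-0.08,-0.06,-0.31,-0.31,-0.86,-0.3],[0.19,-0.08,-0.06,-0.31,-0.31,-0.86,-0.3],[0.19,-0.08,-0.06,-0.31,-0.31,-0.86,-0.3],[0.19,-0.08,-0.06,-0.31,-0.31,-0.86,-0.3],[0.19,-0.08,-0.06,-0.31,-0.31,-0.86,-0.3],[0.19,-0.08,-0.06,-0.31,-0.31,-0.86,-0.3]]' >/dev/null
python3 -m pendant '[[0.19,-0.08,-0.06,-0.31,-0.31,-0.86,-0.3],[0.19,-0.08,-0.06,-0.31,-0.31,-0.86,-0.3],[0.19,-0.08,-0.06,-0.31,-0.31,-0.86,-0.3],[0.19,-0.08,-0.06,-0.31,-0.31,-0.86,-0.3],[0.19,-0.08,-0.06,-0.31,-0.31,-0.86,-0.3],[0,0,0,0,0,0,-0.3],[0,0,0,0,0,0,-0.3]]' >/dev/null
python3 - <<'E'
from h import *
st();sl();plan(S(463.8,42.9,109.5)-20*G[:,2],G,4)
E
```

```text
t46.30 tcp [388.  148.  168.9] yhead104.72 z [ 0.614  0.163 -0.772] F [ 0.2 -0.7 -0.7] w55.8 g0 q [ 0.43 -0.04 -1.21 -0.28 -0.11  0.13]
slab xs 413.1 ys 42.9
4 x [-0.011, 0.001, 0.581, -0.003, -0.027, -0.016]
```

```bash
python3 -m pendant '[[-0.01,0,0.58,0,-0.027,-0.016,-0.3],[-0.01,0,0.58,0,-0.027,-0.016,-0.3],[-0.01,0,0.58,0,-0.027,-0.016,-0.3],[-0.01,0,0.58,0,-0.027,-0.016,-0.3],[0,0,0,0,0,0,-0.3],[0,0,0,0,0,0,-0.3]]' >/dev/null
python3 - <<'E'
from h import *
st();sl();plan(S(463.8,42.9,109.5),G,2)
E
```

```text
t46.80 tcp [426.3 158.4 125.3] yhead104.94 z [ 0.621  0.164 -0.767] F [-1.6 -0.6  0.3] w55.4 g0 q [ 0.41  0.16 -1.23 -0.52 -0.1   0.11]
slab xs 452.7 ys 43.1
2 x [0.033, -0.003, 0.385, -0.01, 0.007, 0.007]
```

```bash
python3 -m pendant '[[0.033,0,0.385,-0.01,0.007,0.007,-0.3],[0.033,0,0.385,-0.01,0.007,0.007,-0.3],[0,0,0,0,0,0,-0.1],[0,0,0,0,0,0,0.1],[0,0,0,0,0,0,0.25],[0,0,0,0,0,0,0.6],[0,0,0,0,0,0,0.6],[0,0,0,0,0,0,0.6]]' 30 >/dev/null
python3 -c "
from h import *
st();sl()"
python3 -m pendant '[[-0.2,0,-0.24,0,0,0,0.6],[-0.28,0,-0.34,0,0,0,0.6],[-0.64,0,-0.77,0,0,0,0.6],[-0.64,0,-0.77,0,0,0,0.6],[-0.64,0,-0.77,0,0,0,0.6],[-0.64,0,-0.77,0,0,0,0.6],[-0.64,0,-0.77,0,0,0,0.6],[0,0,0,0,0,0,0.6]]' 40 |egrep 'pos|ft'
python3 - <<'E'
from h import *
im=manip.read_camera("top")[:,:,::-1].copy();cv2.imwrite("pics/t9.png",im);i=cam("top")
for x in(470,500,520,545,580):prof(im,i,x,-30,185,35,5)
g=np.load("grasp.npy");R=Rn.from_rotvec(g[3:]).as_matrix()
p=g[:3]+[-105,59,150]
plan(p,R,18);plan(p,R,20)
E
```

```text
t47.47 tcp [436.3 160.6 110.6] yhead104.96 z [ 0.622  0.166 -0.765] F [-4.  -1.7  6.9] w29.6 g31 q [ 0.4   0.23 -1.24 -0.59 -0.09  0.11]
slab xs 463.0 ys 42.6
ee_pos: [438.4, 161.6, 260.4]
ft_force: [1.6, 0.9, -0.2]
xs 470 [(-14.0, -9.6), (5.5, -6.3), (55.5, -6.0), (67.0, -8.5), (171.5, 13.8), (173.5, 15.7)]
xs 500 [(-12.0, -10.2), (5.5, -6.7), (24.0, -10.2)]
xs 520 [(5.0, -6.5), (32.0, -7.4), (88.5, 5.1), (91.0, 7.1), (109.0, -5.1), (167.5, 5.3), (170.0, 6.7)]
xs 545 [(3.5, -7.7), (54.5, -9.2), (66.5, 7.5), (76.5, 10.8), (108.0, -17.1), (115.0, 7.2), (119.5, -5.0), (124.5, 13.8), (127.0, 14.7), (153.5, -15.4), (159.5, 15.8), (178.0, -6.6)]
xs 580 [(5.0, -12.6), (10.0, 11.1), (18.5, -11.9), (47.5, 12.6), (56.5, -21.6), (72.5, 15.8), (110.0, 5.7), (154.0, -18.4), (159.0, 17.0), (178.5, -7.0)]
18 x [0.07, -0.988, -0.002, 0.396, 0.008, 0.469]
20 x [0.061, -0.889, -0.001, 0.356, 0.007, 0.422]
```

```bash
python3 -m pendant '[[0.06,-0.89,0,0.356,0.007,0.422,0.6],[0.06,-0.89,0,0.356,0.007,0.422,0.6],[0.06,-0.89,0,0.356,0.007,0.422,0.6],[0.06,-0.89,0,0.356,0.007,0.422,0.6],[0.06,-0.89,0,0.356,0.007,0.422,0.6],[0.06,-0.89,0,0.356,0.007,0.422,0.6],[0.06,-0.89,0,0.356,0.007,0.422,0.6],[0.06,-0.89,0,0.356,0.007,0.422,0.6],[0.06,-0.89,0,0.356,0.007,0.422,0.6],[0.06,-0.89,0,0.356,0.007,0.422,0.6],[0.06,-0.89,0,0.356,0.007,0.422,0.6],[0.06,-0.89,0,0.356,0.007,0.422,0.6],[0.06,-0.89,0,0.356,0.007,0.422,0.6],[0.06,-0.89,0,0.356,0.007,0.422,0.6],[0.06,-0.89,0,0.356,0.007,0.422,0.6],[0.06,-0.89,0,0.356,0.007,0.422,0.6],[0.06,-0.89,0,0.356,0.007,0.422,0.6],[0.06,-0.89,0,0.356,0.007,0.422,0.6],[0.06,-0.89,0,0.356,0.007,0.422,0.6],[0.06,-0.89,0,0.356,0.007,0.422,0.6]]' >/dev/null
python3 -m pendant '[[0,0,0,0,0,0,0.6],[0,0,0,0,0,0,0.6]]' >/dev/null
python3 - <<'E'
from h import *
st()
im=manip.read_camera("top")[:,:,::-1].copy();cv2.imwrite("pics/t10.png",im);i=cam("top")
for x in(470,500,520,545,580):prof(im,i,x,-30,185,35,4)
# go down in front of the rack: 110 back along f from the final, 12 above
f=np.array([.872,-.489,0]);T=np.array([471.7,-325.4,90.6]);R=down(60.75,39.9)
plan(T-110*f+[0,0,12],R,7)
E
```

```text
t50.02 tcp [ 366.4 -268.4  233.7] yhead60.70 z [ 0.551 -0.313 -0.774] F [-0.4 -0.  -0.9] w29.0 g41 q [-0.69 -0.12 -1.01  0.    0.11 -0.14]
xs 470 [(5.0, -13.4), (10.0, 11.9), (55.0, -15.1), (60.0, 12.7), (104.5, -17.1), (109.5, 15.3), (154.0, -17.8), (159.5, 17.5), (178.5, -7.1)]
xs 500 [(5.5, -12.5), (10.0, 10.2), (55.0, -15.2), (60.0, 12.2), (104.5, -15.6), (109.5, 13.4), (154.0, -17.5), (159.5, 15.8), (178.5, -6.8)]
xs 520 [(5.0, -13.6), (10.0, 11.4), (55.0, -13.9), (60.0, 12.8), (104.5, -15.4), (109.5, 13.6), (153.5, -15.6), (159.0, 16.0), (178.5, -6.5)]
xs 545 [(5.0, -12.0), (10.0, 10.1), (54.5, -14.8), (59.5, 13.6), (104.5, -16.4), (110.0, 14.9), (153.5, -16.3), (159.5, 14.5), (178.5, -6.2)]
xs 580 [(5.0, -12.2), (10.0, 10.7), (54.5, -15.2), (60.0, 13.3), (104.5, -14.9), (109.5, 13.4), (154.0, -18.1), (159.0, 16.0), (178.5, -6.9)]
7 x [0.436, 0.009, 0.613, -0.007, -0.019, 0.007]
```

The top view gives a pitch of 50, 49.5 and 49.5 mm, the same at all five stations along the bars. So the three channels are parallel and 30 mm wide to within 0.5 mm. Now I return the block.

```bash
python3 -m pendant '[[0.436,0.01,0.61,-0.007,-0.019,0.007,0.6],[0.436,0.01,0.61,-0.007,-0.019,0.007,0.6],[0.436,0.01,0.61,-0.007,-0.019,0.007,0.6],[0.436,0.01,0.61,-0.007,-0.019,0.007,0.6],[0.436,0.01,0.61,-0.007,-0.019,0.007,0.6],[0.436,0.01,0.61,-0.007,-0.019,0.007,0.6],[0.436,0.01,0.61,-0.007,-0.019,0.007,0.6],[0,0,0,0,0,0,0.6],[0,0,0,0,0,0,0.6]]' >/dev/null
python3 - <<'E'
from h import *
st();plan(np.array([471.7,-325.4,99]),down(60.75,39.9),10)
E
```

```text
t50.82 tcp [ 376.3 -270.7  103.2] yhead60.87 z [ 0.559 -0.312 -0.768] F [ 0.4 -0.3 -1.2] w29.5 g40 q [-0.68  0.25 -1.25 -0.61  0.11 -0.13]
10 x [-0.327, -0.005, 0.295, 0.002, -0.003, 0.002]
```

```bash
python3 -m pendant '[[-0.327,-0.005,0.295,0.002,-0.003,0.002,0.6],[-0.327,-0.005,0.295,0.002,-0.003,0.002,0.6],[-0.327,-0.005,0.295,0.002,-0.003,0.002,0.6],[-0.327,-0.005,0.295,0.002,-0.003,0.002,0.6],[-0.327,-0.005,0.295,0.002,-0.003,0.002,0.6],[-0.327,-0.005,0.295,0.002,-0.003,0.002,0.6],[-0.327,-0.005,0.295,0.002,-0.003,0.002,0.6],[-0.327,-0.005,0.295,0.002,-0.003,0.002,0.6],[-0.327,-0.005,0.295,0.002,-0.003,0.002,0.6],[-0.327,-0.005,0.295,0.002,-0.003,0.002,0.6],[0,0,0,0,0,0,0.6],[0,0,0,0,0,0,0.6]]' >/dev/null
python3 - <<'E'
from h import *
st();plan(np.array([471.7,-325.4,91.6]),down(60.75,39.9),2)
E
```

```text
t51.82 tcp [ 473.  -327.8  101.4] yhead60.65 z [ 0.563 -0.317 -0.763] F [-0.7 -0.6 -1.2] w29.3 g40 q [-0.64  0.36 -1.   -0.49  0.08 -0.1 ]
2 x [0.162, 0.028, 0.121, -0.015, 0.042, -0.003]
```

```bash
python3 -m pendant '[[0.162,0.028,0.121,-0.015,0.04,0,0.6],[0.162,0.028,0.121,-0.015,0.04,0,0.6],[0,0,0,0,0,0,0.6],[0,0,0,0,0,0,0.6]]' |egrep 'pos|ft'
python3 -m pendant '[[0.026,0,0.03,0,0,0,0.6],[0,0,0,0,0,0,0.6]]' | egrep 'pos|ft'
python3 -c "
from h import *
st()"
```

```text
ee_pos: [470.3, -324.6, 91.0]
ft_force: [0.8, -1.0, -0.7]
ee_pos: [470.6, -324.7, 90.8]
ft_force: [-1.9, 1.4, 3.9]
t52.32 tcp [ 470.6 -324.7   90.8] yhead60.72 z [ 0.56  -0.313 -0.767] F [-1.9  1.4  3.9] w29.4 g41 q [-0.64  0.38 -1.02 -0.52  0.08 -0.1 ]
```

```bash
python3 -m pendant '[[0,0,0,0,0,0,0.2],[0,0,0,0,0,0,0],[0,0,0,0,0,0,-0.3],[0,0,0,0,0,0,-0.3],[0.25,0,-0.3,0,0,0,-0.3],[0.46,0,-0.6,0,0,0,-0.3],[0.46,0,-0.8,0,0,0,-0.3],[0.3,0,-0.8,0,0,0,-0.3],[0,0,-1,0,0,0,-0.3],[0,0,-1,0,0,0,-0.3],[0,0,-1,0,0,0,-0.3],[0,0,-1,0,0,0,-0.3],[0,0,0,0,0,0,-0.3],[0,0,0,0,0,0,-0.3]]'
python3 - <<'E'
from h import *
i=cam("wrist");im=manip.read_camera("wrist")[:,:,::-1];cv2.imwrite("pics/w11.png",im)
hsv=cv2.cvtColor(im,cv2.COLOR_BGR2HSV)
m=(hsv[...,0]>8)&(hsv[...,0]<23)&(hsv[...,1]>90);m[:,:150]=0
for c in cv2.findContours(m.astype(np.uint8),0,1)[0]:
    if cv2.contourArea(c)>400: print(cv2.boundingRect(c),cv2.minAreaRect(c)[2])
f=np.array([.872,-.489]);l=np.array([.489,.872])
for n,N in(("30",np.array([488,-333])),):
    print(n,proj(i,[[*(N+15*l),0],[*(N-15*l),0],[*(N+15*l),55],[*(N-15*l),55],[*(N+15*l+90*f),55],[*(N-15*l+90*f),55]]).round().tolist())
a=cv2.imread("pics/top0.png");T=manip.read_camera("top")[:,:,::-1].copy();cv2.imwrite("pics/t11.png",T)
d=cv2.absdiff(a,T).max(2)[180:280,335:450]
print("rack-area diff >50:",(d>50).sum())
print("jar/bowl diff",(cv2.absdiff(a,T).max(2)[270:310,265:305]>50).sum(),(cv2.absdiff(a,T).max(2)[95:155,260:325]>50).sum())
E
```

```text
t: 53.48
ee_pos: [355.3, -260.3, 193.0]
tool_rot: [0.621, 2.375, -0.227]
ft_force: [-0.3, -1.0, -0.5]
grip_width: 55.7
gripper_force: 0.0
(346, 181, 50, 86) 19.653823852539062
(150, 181, 70, 96) 6.9529571533203125
(258, 178, 37, 99) 90.0
30 [[293.0, 177.0], [259.0, 177.0], [294.0, 230.0], [257.0, 230.0], [291.0, 276.0], [261.0, 276.0]]
rack-area diff >50: 217
jar/bowl diff 254 0
```

Run:
```python
from h import *
for n in("top0","t10","t11"):
    im=cv2.imread(f"pics/{n}.png");h=cv2.cvtColor(im,cv2.COLOR_BGR2HSV)[265:312,262:308]
    m=(h[...,2]>150)|((h[...,2]>100)&(h[...,1]<22)); y,x=np.nonzero(m);print(n,len(x),x.mean()+262 if len(x) else 0,y.mean()+265 if len(x) else 0)
    c=cv2.HoughCircles(cv2.cvtColor(im,cv2.COLOR_BGR2GRAY)[255:325,250:320],cv2.HOUGH_GRADIENT,1,20,param1=80,param2=10,minRadius=8,maxRadius=14);print(None if c is None else c[0][:2]+[250,255,0])
```

```text
top0 400 283.7275 290.0175
[[284.5        290.5         11.10000038]]
t10 402 283.82089552238807 289.94029850746267
[[283.5 290.5  11. ]]
t11 400 283.7275 289.95
[[284.5        290.5         11.10000038]
 [260.5        299.5         10.5       ]]
```

The jar is unmoved: its lid centre is at the same pixel, so the difference was arm shadow. The block matches its original outline to about 1 pixel. Handing in.

```bash
python3 -c "
from plant import manip
print(manip.sign_off())"
```

```text
the job is handed in; nothing more can be done
None
```

Job handed in after about 54 s of robot time: the top camera shows the three channels parallel and 30 mm wide to about 0.5 mm, gauge_30 is back in its place under the rack pointing as before, the jar and bowl haven't moved, and no contact with the rack showed in the force readings.

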